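# Shut and latch the casting frame

## Task

The mosaic is laid out in the casting frame and is ready to be cast. Gently swing the frame's end gate fully shut, then turn the latch by its knob so that its nose rides up the ramp on the gate and drops down into the pocket behind it, right home but without forcing it against the end stop. Leave the other things on the bench alone.

Things in the scene. Friction and masses are not known exactly. Their poses are not given: they have to be found in the camera images.
- mould: Wooden casting frame, fixed to the bench: 330 x 290 mm board with rails 26 mm wide, rail tops 68 mm above the bench, tesserae inside. Origin on the bench right under the latch's pivot; z up; +x runs along the latch-side rail to the back of the frame, +y along the closed gate towards the gate's hinge. The closed gate's outer face is at x = -58 mm.
- pivot (a point): Point on the latch's pivot axis at the height of the rail tops (68 mm). The hub round it is 24 mm across; the upright spindle's top is 119 mm above the bench.
- gate: Hinged end gate on the open -x end of the mould: a wooden bar 28 mm thick, 263 mm long, 20 to 68 mm above the bench. Origin at bench level, 24 mm from its free end; its upright hinge axis lies 247 mm along its +y, at x = -44, y = 247 mm in the mould's frame. Fully shut, its axes are the mould's. It opens to the mould's -x. 3 to 4 N at the free end moves it; it stays where left.
- gate_push (a point): Point on the gate's outer face, 43 mm above the bench, 54 mm from the gate's free end and 218 mm along the gate from the hinge axis. It is at x = -58, y = 30 mm in the mould's frame when the gate is fully shut. A good place to push the gate shut.
- keeper_mid (a point): Nominal middle of the keeper's pocket, on top of the gate's free end. The steel keeper is 26 mm wide: a ramp rises to a crest 13 mm above the gate top, then a pocket 8.5 mm long with its floor 5.5 mm above the gate, then an end stop 21 mm high. It is adjustable on slots: the real one sits up to 8 mm off this point either way along the gate. The cast stop cracks under about 18 N at the knob.
- latch: Steel latch on the spindle: on one side a nose (a rounded blade 6 mm thick, centred 50 mm from the pivot), on the other the arm with the knob. A spring presses it down with 12 to 17 N; it can ride up 13 mm. Origin on the pivot axis, 72 mm above the bench when it rests; its own +y points to the nose, -y to the knob.
- latch_turn (a joint): Latch angle in rad, counter-clockwise from above: 0 with the knob towards the mould's -y; somewhere from 1.38 to 1.76, depending on the keeper, with the nose in the pocket and the knob towards the mould's +x. The nose meets the ramp at 0.8 to 1.2 and drops over the crest at 1.28 to 1.65; climbing takes about 4 to 12 N at the knob. The load vanishes past the crest and returns at the end stop.
- knob (a point): Point on the axis of the latch's upright round black knob, 18 mm in diameter, 95 mm from the pivot axis. At rest the knob spans 100 to 130 mm above the bench and this point is at 112 mm; it is at about 118 mm with the nose on the crest and about 112 mm again with the nose in the pocket. The arm under it is 13 mm wide, its top 94 mm above the bench at rest.
- awl: Bystander: awl with a wooden handle, 165 mm long, lying on the bench beside the frame.
- bowl: Bystander: white bowl of tesserae, 94 mm across, 50 mm high, to the left, beyond the frame; origin at the centre of its underside.
- pot: Bystander: small terracotta pot, 72 mm across, 75 mm high, beside the frame; origin at the centre of its underside.
- sample: Bystander: plaster sample tile 115 x 115 x 18 mm with a stone on it; origin at the centre of its underside.
- hammer: Bystander: hammer lying on the bench.
- palette_knife: Bystander: spatula lying on the bench.
- brush: Bystander: brush lying on the bench.

How it is judged:
By the outcome, as a careful person would: the job done as asked, in the order asked, and still so for the second after the job is handed in, with the robot touching nothing.
It also fails if it takes over 64 s, if anything falls off the work surface, if the arm or the gripper's body presses on something with over 40 N, if the wrist force passes 120 N, or if a joint passes its speed limit or range.

## Robot

A 6-joint arm with a two-finger parallel gripper is mounted at the origin on the work surface. World frame = base frame: x ahead of the robot, y to its left, z up, the work surface at z = 0. Lengths are in mm, angles in degrees, forces in N, time in s.
With the tool pointing down it reaches from about 350 to 850 mm from the base axis. Payload 8.1 kg.
Tool frame: the origin (TCP) lies on the mounting face of the last link; the fingertips stand 173 mm ahead of it and the grasp point (between the pads) lies 155 mm ahead of it; z points along the fingers, y is the direction in which the jaws open and shut (so a half turn about z gives the same grasp; the last joint's range is limited). The gripper opens to 85 mm and grips with 20 to 120 N. Pads are 22 mm wide; open, the fingers measure 114 mm over their backs; the gripper's body (76 mm by 85 mm) begins 54 mm behind the grasp point. The pads swing forward as they close: fully open they stand 13 mm farther back than shut.
Start: joints at [66.383, 7.471, 85.268, -0, 87.261, -4.893], TCP at [192.587, 568.258, 404.692] pointing down, gripper open.
Joint ranges: [-169.43, 169.43], [-51.17, 129.36], [1.28, 143.12], [-76.62, 256.62], [0, 156.53], [-152.29, 152.29]. Speed limits (degrees/s): [136.94, 136.94, 159.86, 180, 180, 180].

## Interface

Orientations are given as [roll, pitch, yaw] about the fixed x, y, z axes, in that order (R = Rz(yaw) Ry(pitch) Rx(roll)).
In Python, from bench import * gives the robot as it stands.
- The arm moves only by the tool arm_command, never from a script. Its argument "plan" is a list of rows, each an object of numbers: "jaw": the closure, from 0 (fully open) to 1 (shut); "dx", "dy", "dz": the shift along the tool's x, y, z in mm; "wx", "wy", "wz": the turn, a rotation vector about the tool's x, y, z in rad. A call has 1 to 12 rows; each row is the pose to reach, as a shift and turn from the pose commanded when the call began, along the tool's axes at that moment; what a row does not reach only later rows make up. A row lasts 1/10 s, in which the tool goes at most 50 mm and 8.59 degrees, less where a joint would pass 70% of its speed; a pose out of reach is approached as far as the arm can. A call with a gripper value outside its range is refused whole. The fingers move at their own pace and stop on an object; "squeeze" is the grip in N (left out, the last holds). Time passes only in rows, so rows that repeat a pose let the fingers close. It gives the time, the measured TCP pose, the force and the opening at its end, in the units of the state.
- sense(): the state, without advancing time (a new reading comes with each control period).
- snapshot(name): name is "side" or "top" or "wrist"; returns a dict with "pixels" (480x640x3 uint8, red, green, blue), "fx", "fy", "cx", "cy" (pixels), "extrinsics" (4x4, takes a point from camera to world coordinates). Camera axes: x right, y up, looking along -z (the intrinsics and any distortion apply to the point x, -y, -z); pixel columns grow to the right and rows downward; lengths in mm; the calibration is good to about 2 mm. The wrist camera is an equidistant fisheye: a pixel r from the principal point sees the ray r / f radians off the axis. A picture is of the moment at which its call begins. There is no depth.
- hand_in(): hands the job in, once; it reports no verdict.
Trained networks look in the newest picture that a camera, given by its name, has taken for a name from the list of things; names that differ only in an ending like _2 or _b are one class to them, and where a whole thing is asked for, a point or a joint stands for the part that bears it (a point fixed in the world has none). Each returns a list of dicts, best first, with "score" (0 to 1); they miss things now and then, are a little off and sometimes report something else, mostly with a low value. They report only what shows in the picture. A call takes as long as a camera call.
- recognise(camera, target): "box" ([left, top, width, height] in pixels, round what is visible of it).
- pinpoint(camera, target): "pixel" ([column, row] in pixels: a listed point, or the origin of a listed thing).
The state is a dict: "time": time; "joint_pos": joint angles; "qd": joint speeds; "joint_efforts": joint torques, N m; "tool_pos": TCP position; "tcp_rot": TCP orientation; "ft_force": force on the tool from outside, world axes, zero at the start; "wrist_torque": the same for the moment, N m; "finger_gap": finger opening in mm.
Only numpy, scipy, OpenCV 4.12 (cv2) and the standard library are available. Lean on these libraries where they do the work, as an engineer would, in place of code of your own. Each camera call takes 0.05 s, during which the arm holds its last target.

## Working session

There is one attempt and no reset: what is moved stays moved. The work goes in short steps, Python scripts to look and compute and a tool call to move; the robot and the scene stay as the last step left them, time stands still between calls to the robot, and variables do not carry over. Pictures are saved under pics/ and viewed, and the job is handed in when it is done.

Besides the shell and the picture viewer there is one more tool, called after "Request:" by a JSON object that holds its "fn" and its "kwargs". arm_command: Moves the arm, as the interface text tells. Its arguments: {"type":"object","properties":{"plan":{"type":"array"},"squeeze":{"type":"number"}},"required":["plan"]}

```bash
mkdir -p pics; ls
cat > h.py <<'E'
from bench import *
import numpy as np, cv2
from scipy.spatial.transform import Rotation as R
def snap(n,f):
    s=snapshot(n); cv2.imwrite('pics/'+f+'.png',cv2.cvtColor(np.asarray(s['pixels'],dtype=np.uint8),cv2.COLOR_RGB2BGR)); return s
def ray(s,px,fish=False):
    u=(px[0]-s['cx'])/s['fx'];v=(px[1]-s['cy'])/s['fy']
    if fish:
        r=np.hypot(u,v); k=np.sin(r)/r if r>1e-9 else 1; d=np.array([u*k,-v*k,-np.cos(r)])
    else: d=np.array([u,-v,-1.])
    E=np.array(s['extrinsics']); d=E[:3,:3]@d
    return E[:3,3],d/np.linalg.norm(d)
def atz(s,px,z,fish=False):
    o,d=ray(s,px,fish); return o+d*(z-o[2])/d[2]
def proj(s,p,fish=False):
    E=np.array(s['extrinsics']); c=E[:3,:3].T@(np.asarray(p,float)-E[:3,3]); x,y,z=c[0],-c[1],-c[2]
    if fish:
        r=np.hypot(x,y); t=np.arctan2(r,z); return np.array([s['cx']+s['fx']*t*x/r,s['cy']+s['fy']*t*y/r])
    return np.array([s['cx']+s['fx']*x/z,s['cy']+s['fy']*y/z])
E
python3 - <<'E'
from h import *
Z={'pivot':68,'gate_push':43,'keeper_mid':75,'knob':112,'mould':0,'gate':0,'latch':72}
print(sense())
for c in ['side','top','wrist']:
    s=snap(c,c+'1'); print(c,s['fx'],s['cx'],s['cy'],np.round(s['extrinsics'],3).tolist(),[k for k in s])
    for n in Z:
        for d in pinpoint(c,n)[:2]:
            print(n,np.round(d['pixel'],1),round(d['score'],2),np.round(atz(s,d['pixel'],Z[n],c=='wrist'),1))
E
```

```text
pics
{'time': 0.0, 'joint_pos': array([ 6.63816619e+01,  7.51385499e+00,  8.53311164e+01, -1.04641760e-03,
        8.72601782e+01, -4.89355469e+00]), 'qd': array([ 0.021386  ,  0.05523054, -0.02768254, -0.00625606, -0.10364337,
       -0.00359677]), 'joint_efforts': array([ 5.15044976e-04, -5.69403970e+01, -5.00550842e+01,  1.80330726e-04,
        1.47179340e-02, -1.15523703e-04]), 'tool_pos': array([192.50579054, 568.03029034, 403.63958396]), 'tcp_rot': array([-1.79895145e+02, -7.92844438e-03,  1.61275260e+02]), 'ft_force': array([-0.02993147, -0.00611751, -0.19855029]), 'wrist_torque': array([ 0.06517859,  0.00973497, -0.02531477]), 'finger_gap': 85.72839747115012}
side 553.6121974499234 317.03616314019007 236.85505698021612 [[0.814, 0.44, -0.379, -129.96], [-0.58, 0.621, -0.527, -977.054], [0.003, 0.649, 0.761, 1468.624], [0.0, 0.0, 0.0, 1.0]] ['pixels', 'fx', 'fy', 'cx', 'cy', 'extrinsics']
pivot [317.6 234.6] 0.81 [574.9   1.1  68. ]
gate_push [348.3 265.8] 0.87 [ 591.2 -147.6   43. ]
keeper_mid [353.1 255.3] 0.67 [ 613.6 -141.4   75. ]
keeper_mid [390.7 409.6] 0.52 [ 376.7 -605
[... 373 characters left out ...]
 [-1.0, 0.024, -0.004, -36.767], [0.001, 0.208, 0.978, 1606.224], [0.0, 0.0, 0.0, 1.0]] ['pixels', 'fx', 'fy', 'cx', 'cy', 'extrinsics']
pivot [302.7 231.1] 0.56 [569.2   7.6  68. ]
pivot [349.9 219.5] 0.51 [ 603.8 -116.6   68. ]
gate_push [358.2 231.4] 0.62 [ 577.6 -140.6   43. ]
keeper_mid [357.2 214.6] 0.64 [ 615.9 -135.4   75. ]
knob [284.8 200.4] 0.64 [639.7  55.1 112. ]
mould [309.9 241.5] 0.93 [555.8 -11.1   0. ]
gate [352.9 222.5] 0.92 [ 612.3 -128.6    0. ]
wrist 371.64829954431775 312.02531110963434 245.1542722476377 [[0.321, -0.914, -0.249, 128.782], [0.947, 0.31, 0.084, 588.823], [0.0, -0.263, 0.965, 372.918], [0.0, 0.0, 0.0, 1.0]] ['pixels', 'fx', 'fy', 'cx', 'cy', 'extrinsics']
```

View pics/side1.png

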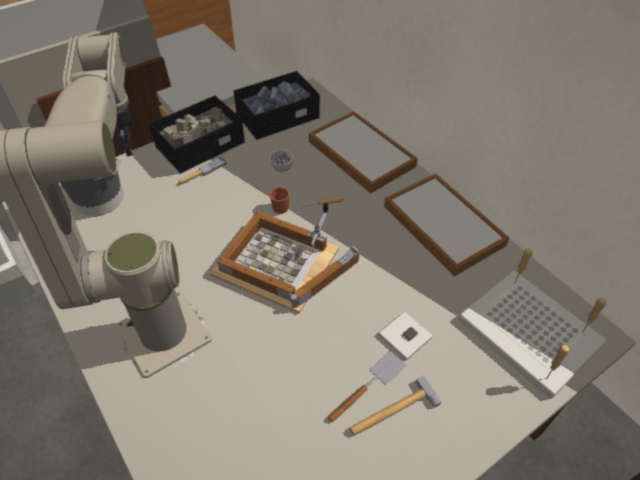

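View pics/top1.png

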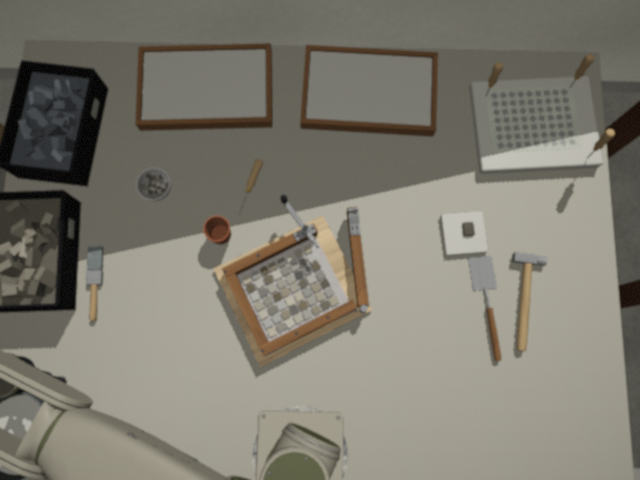

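View pics/wrist1.png

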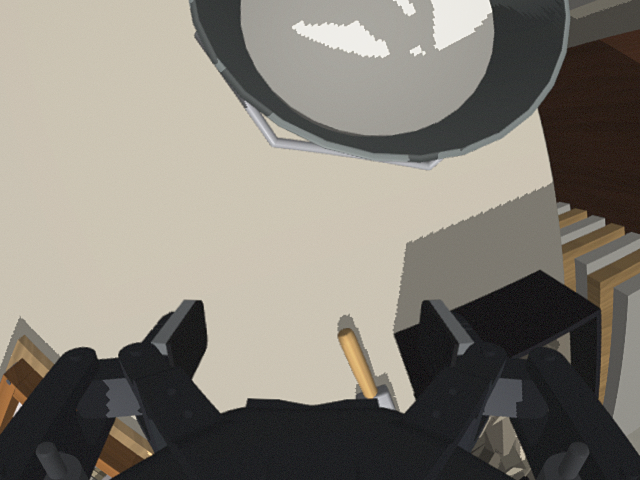

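Run:
```python
import cv2
a=cv2.imread('pics/top1.png')[180:370,200:400]
cv2.imwrite('pics/top1z.png',cv2.resize(a,None,fx=3.15,fy=3.15,interpolation=cv2.INTER_CUBIC))
a=cv2.imread('pics/side1.png')[180:320,200:380]
cv2.imwrite('pics/side1z.png',cv2.resize(a,None,fx=4,fy=4,interpolation=cv2.INTER_CUBIC))
```

```text
(no output)
```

View pics/top1z.png

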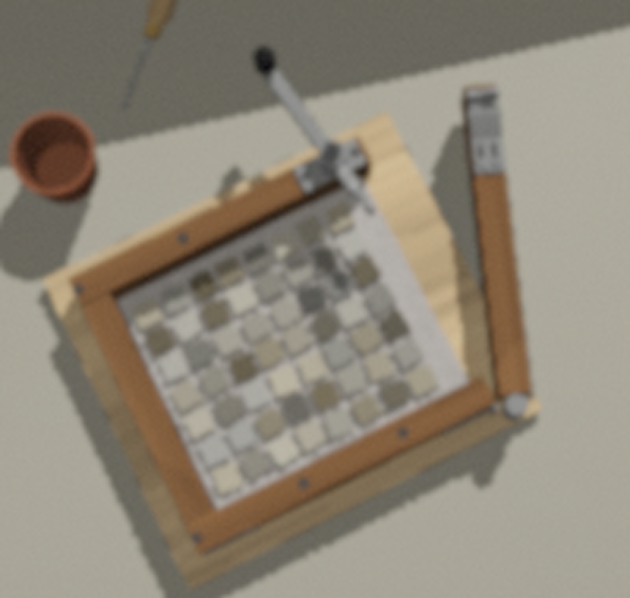

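View pics/side1z.png

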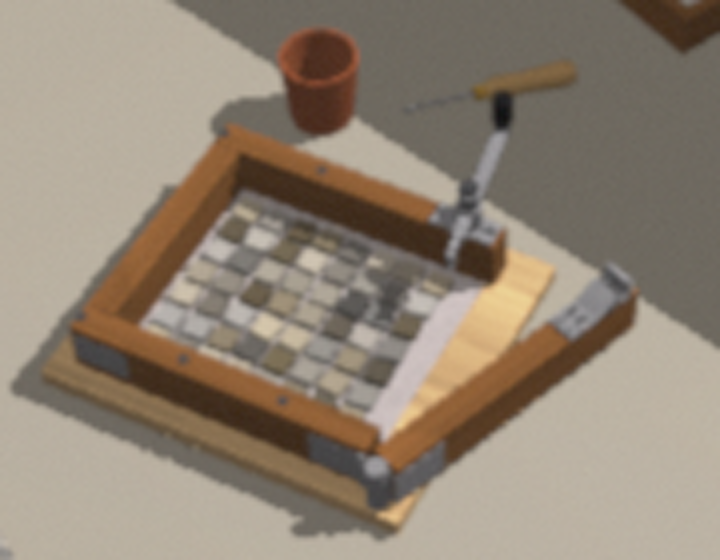

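Request:
{"fn": "arm_command", "kwargs": {"plan": [{"jaw": 0,"dx": -46,"dy": -38,"wz": 0.065},{"jaw": 0,"dx": -92,"dy": -76,"wz": 0.13},{"jaw": 0,"dx": -138,"dy": -114,"wz": 0.195},{"jaw": 0,"dx": -184,"dy": -152,"wz": 0.26},{"jaw": 0,"dx": -230,"dy": -190,"wz": 0.325},{"jaw": 0,"dx": -276,"dy": -228,"wz": 0.39},{"jaw": 0,"dx": -322,"dy": -266,"wz": 0.455},{"jaw": 0,"dx": -368,"dy": -304,"wz": 0.52},{"jaw": 0,"dx": -414,"dy": -342,"wz": 0.585},{"jaw": 0,"dx": -460,"dy": -380,"wz": 0.65},{"jaw": 0,"dx": -506,"dy": -418,"wz": 0.71},{"jaw": 0,"dx": -552,"dy": -454,"wz": 0.773}]}}

```text
invalid input
```

Request:
{"fn": "arm_command", "kwargs": {"plan": [{"jaw": 0,"dx": -36,"dy": -30,"dz": 0,"wx": 0,"wy": 0,"wz": 0.05},{"jaw": 0,"dx": -72,"dy": -60,"dz": 0,"wx": 0,"wy": 0,"wz": 0.1},{"jaw": 0,"dx": -108,"dy": -90,"dz": 0,"wx": 0,"wy": 0,"wz": 0.15},{"jaw": 0,"dx": -144,"dy": -120,"dz": 0,"wx": 0,"wy": 0,"wz": 0.2},{"jaw": 0,"dx": -180,"dy": -150,"dz": 0,"wx": 0,"wy": 0,"wz": 0.25},{"jaw": 0,"dx": -216,"dy": -180,"dz": 0,"wx": 0,"wy": 0,"wz": 0.3},{"jaw": 0,"dx": -252,"dy": -210,"dz": 0,"wx": 0,"wy": 0,"wz": 0.35},{"jaw": 0,"dx": -288,"dy": -240,"dz": 0,"wx": 0,"wy": 0,"wz": 0.4},{"jaw": 0,"dx": -324,"dy": -270,"dz": 0,"wx": 0,"wy": 0,"wz": 0.45}], "squeeze": 30}}

```text
time: 2.1
tool_pos: [413.3, 206.8, 405.0]
tcp_rot: [179.9, 0.0, 135.4]
ft_force: [0.3, -0.1, 0.1]
finger_gap: 85.4
```

Request:
{"fn": "arm_command", "kwargs": {"plan": [{"jaw": 0,"dx": -40,"dy": -10,"dz": 0,"wx": 0,"wy": 0,"wz": 0.05},{"jaw": 0,"dx": -80,"dy": -20,"dz": 0,"wx": 0,"wy": 0,"wz": 0.1},{"jaw": 0,"dx": -120,"dy": -30,"dz": 0,"wx": 0,"wy": 0,"wz": 0.15},{"jaw": 0,"dx": -160,"dy": -40,"dz": 0,"wx": 0,"wy": 0,"wz": 0.2},{"jaw": 0,"dx": -200,"dy": -50,"dz": 0,"wx": 0,"wy": 0,"wz": 0.25},{"jaw": 0,"dx": -240,"dy": -60,"dz": 0,"wx": 0,"wy": 0,"wz": 0.3},{"jaw": 0,"dx": -285,"dy": -66,"dz": 0,"wx": 0,"wy": 0,"wz": 0.32},{"jaw": 0,"dx": -285,"dy": -66,"dz": 0,"wx": 0,"wy": 0,"wz": 0.32}]}}

```text
time: 2.9
tool_pos: [571.5, -42.5, 403.6]
tcp_rot: [-179.9, 0.1, 116.9]
ft_force: [-0.2, 0.2, -0.1]
finger_gap: 85.4
```

Run:
```python
from h import *
Z={'pivot':68,'gate_push':43,'keeper_mid':75,'knob':112}
c='wrist'
s=snap(c,c+'2'); print(np.round(s['extrinsics'],3).tolist())
np.savez('pics/w2.npz',**{k:np.array(s[k]) for k in s if k!='pixels'})
for n in Z:
    for d in pinpoint(c,n)[:2]:
        print(n,np.round(d['pixel'],1),round(d['score'],2),np.round(atz(s,d['pixel'],Z[n],True),1))
st=sense();print(st['time'],st['tool_pos'],st['tcp_rot'],st['ft_force'])
```

```text
[[0.892, -0.437, -0.118, 540.807], [0.452, 0.86, 0.236, 16.203], [-0.002, -0.264, 0.965, 371.773], [0.0, 0.0, 0.0, 1.0]]
pivot [329.9 179.8] 0.95 [565.8  -2.2  68. ]
gate_push [282.1 316.8] 0.58 [ 587.7 -142.8   43. ]
keeper_mid [316.5 333.4] 0.84 [ 618.  -128.4   75. ]
knob [464.8 165.2] 0.62 [645.   57.6 112. ]
3.15 [569.34119366 -37.37362584 404.8944429 ] [ 1.79987164e+02 -1.08569823e-02  1.17225850e+02] [-0.35540064 -0.35717848  0.35850962]
```

View pics/wrist2.png

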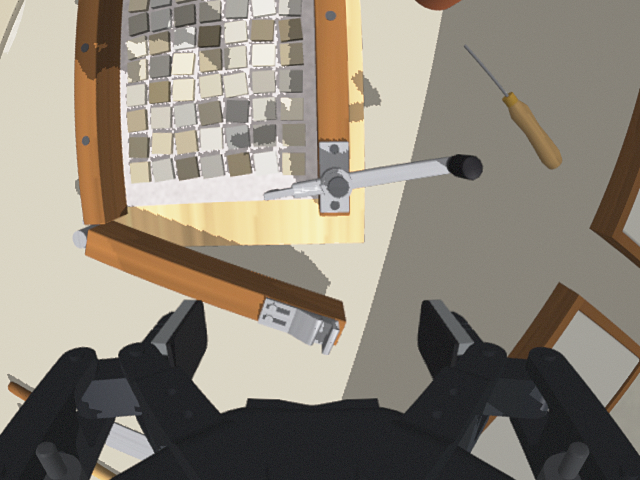

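Run:
```python
import cv2
a=cv2.imread('pics/wrist2.png')
cv2.imwrite('pics/w2a.png',cv2.resize(a[140:360,240:500],None,fx=3,fy=2.7,interpolation=cv2.INTER_CUBIC))
cv2.imwrite('pics/w2b.png',cv2.resize(a[160:280,50:210],None,fx=5,fy=5,interpolation=cv2.INTER_CUBIC))
```

```text
(no output)
```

View pics/w2a.png

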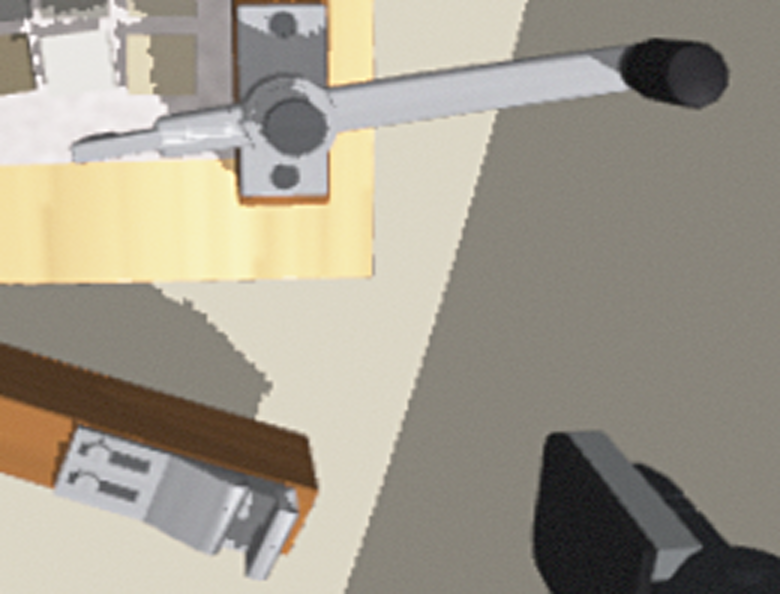

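View pics/w2b.png

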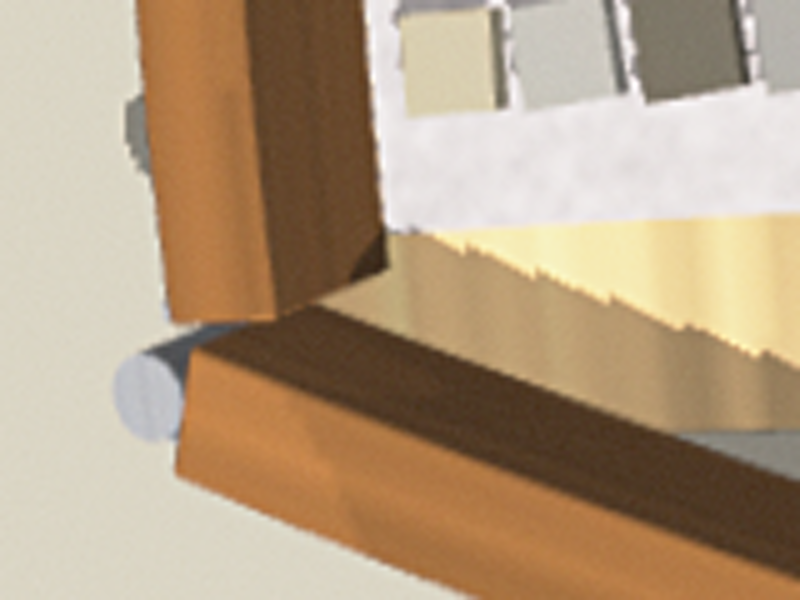

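```bash
cat > fit.py <<'E'
from h import *
z=dict(np.load('pics/w2.npz'))
P={'spin':((338.7,186.3),119),'knobtop':((471.7,167.8),130),'lrail':((349.3,214.8),68),'pin':((80,239.2),72),'hro':((84.4,224.4),68),'hri':((105,223.6),68),'gi':((90,230),68),'go':((85.6,255),68),'gfi':((345,320.7),68),'gfo':((336,344.8),68)}
W={k:atz(z,p,h,True) for k,(p,h) in P.items()}
for k in W: print(k,W[k].round(1))
pv=W['spin'];pin=W['pin']
d=(pin-pv)[:2];print('dist pin-pivot',np.hypot(*d),'expect',np.hypot(44,247))
yaw=np.arctan2(d[1],d[0])-np.arctan2(247,-44);print('yaw',np.degrees(yaw))
c,s_=np.cos(yaw),np.sin(yaw);Rm=np.array([[c,-s_],[s_,c]])
for k in W: print(k,'mould',(Rm.T@(W[k]-pv)[:2]).round(1))
g=(W['gfi']-W['gi'])[:2];print('gate dir mould deg',np.degrees(np.arctan2(g[1],g[0])-yaw))
k=Rm.T@(W['knobtop']-pv)[:2];print('latch theta',np.arctan2(k[0],-k[1]))
E
python3 fit.py
```

```text
spin [ 5.69e+02 -4.00e-01  1.19e+02]
knobtop [643.3  55.9 130. ]
lrail [593.7 -20.8  68. ]
pin [ 375.7 -153.    72. ]
hro [ 374.1 -138.5   68. ]
hri [ 396.1 -127.1   68. ]
gi [ 382.  -140.8   68. ]
go [ 384.4 -167.6   68. ]
gfi [ 637.  -108.4   68. ]
gfo [ 641.8 -134.7   68. ]
dist pin-pivot 246.31255847766647 expect 250.88842141477951
yaw -241.8200615249886
spin mould [0. 0.]
knobtop mould [ 14.5 -92. ]
lrail mould [-29.6 -12.1]
pin mould [-43.2 242.5]
hro mould [-29.7 237.1]
hri mould [-30.  212.3]
gi mould [-35.5 231.2]
go mould [-60.3 241.7]
gfi mould [-127.3   -8.9]
gfo mould [-152.8   -0.8]
gate dir mould deg 249.06360131852736
latch theta 0.15626392281366167
```

Request:
{"fn": "arm_command", "kwargs": {"plan": [{"jaw": 1,"dx": -40,"dy": -13,"dz": 0,"wx": 0,"wy": 0,"wz": 0.09},{"jaw": 1,"dx": -80,"dy": -26,"dz": 0,"wx": 0,"wy": 0,"wz": 0.18},{"jaw": 1,"dx": -120,"dy": -39,"dz": 0,"wx": 0,"wy": 0,"wz": 0.27},{"jaw": 1,"dx": -162,"dy": -52,"dz": 0,"wx": 0,"wy": 0,"wz": 0.35},{"jaw": 1,"dx": -162,"dy": -52,"dz": 40,"wx": 0,"wy": 0,"wz": 0.35},{"jaw": 1,"dx": -162,"dy": -52,"dz": 80,"wx": 0,"wy": 0,"wz": 0.35},{"jaw": 1,"dx": -162,"dy": -52,"dz": 120,"wx": 0,"wy": 0,"wz": 0.35},{"jaw": 1,"dx": -162,"dy": -52,"dz": 160,"wx": 0,"wy": 0,"wz": 0.35},{"jaw": 1,"dx": -162,"dy": -52,"dz": 180,"wx": 0,"wy": 0,"wz": 0.35},{"jaw": 1,"dx": -162,"dy": -52,"dz": 190,"wx": 0,"wy": 0,"wz": 0.35},{"jaw": 1,"dx": -162,"dy": -52,"dz": 190,"wx": 0,"wy": 0,"wz": 0.35},{"jaw": 1,"dx": -162,"dy": -52,"dz": 190,"wx": 0,"wy": 0,"wz": 0.35}]}}

```text
time: 4.35
tool_pos: [598.2, -205.9, 216.6]
tcp_rot: [179.9, 0.1, 97.2]
ft_force: [-0.1, 0.2, 1.0]
finger_gap: -0.0
```

Run:
```python
from h import *
s=snap('side','side2');snap('wrist','wrist3')
cv2.imwrite('pics/side2z.png',cv2.resize(cv2.imread('pics/side2.png')[150:350,200:420],None,fx=3,fy=3,interpolation=cv2.INTER_CUBIC))
st=sense();print(st['time'],st['tool_pos'],st['tcp_rot'],st['ft_force'],st['finger_gap'])
```

```text
4.45 [ 598.46643087 -206.33736898  217.23260278] [1.79809815e+02 1.13586144e-01 9.71310937e+01] [ 0.03260799  0.02916964 -0.76591036] 0.21527148899024123
```

View pics/side2z.png

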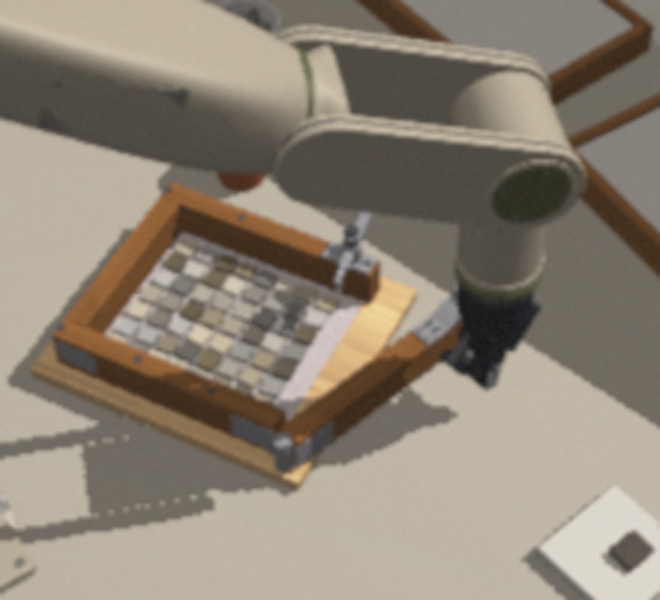

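View pics/wrist3.png

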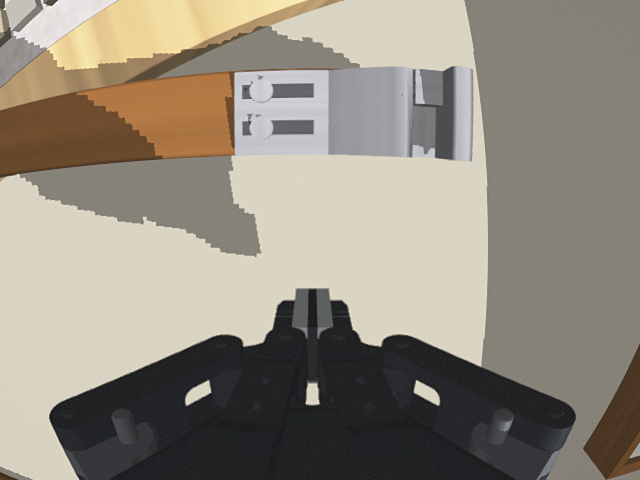

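```bash
cat > g.py <<'E'
from h import *
PV=np.array([569.3,-0.6]);YAW=np.radians(118.2)
def rot(a): return np.array([[np.cos(a),-np.sin(a)],[np.sin(a),np.cos(a)]])
def m2w(p): return PV+rot(YAW)@np.asarray(p,float)
def rel(xyz,yawdeg,st=None):
    st=st or sense(); y0=np.radians(st['tcp_rot'][2]); d=np.asarray(xyz)-st['tool_pos']
    X=np.array([np.cos(y0),np.sin(y0)]);Y=np.array([np.sin(y0),-np.cos(y0)])
    w=-np.radians((yawdeg-np.degrees(y0)+180)%360-180)
    return dict(dx=round(float(d[:2]@X),1),dy=round(float(d[:2]@Y),1),dz=round(float(-d[2]),1),wz=round(float(w),3))
E
python3 - <<'E'
from g import *
for f in [21,19,17,15,13,11,9,7,5,4,3,2,1,0,-0.5]:
    p=m2w(np.array([-44,247])+rot(-np.radians(f))@np.array([-25,-217]))
    print(f,p.round(1),rel([*p,216],118.2-f))
E
```

```text
21 [ 590.8 -153.7] {'dx': 53.2, 'dy': -1.0, 'dz': 1.2, 'wz': -0.001}
19 [ 590.6 -146.1] {'dx': 60.8, 'dy': -0.3, 'dz': 1.2, 'wz': -0.036}
17 [ 590.1 -138.5] {'dx': 68.4, 'dy': 0.2, 'dz': 1.2, 'wz': -0.071}
15 [ 589.4 -130.9] {'dx': 76.0, 'dy': 0.4, 'dz': 1.2, 'wz': -0.106}
13 [ 588.4 -123.3] {'dx': 83.6, 'dy': 0.3, 'dz': 1.2, 'wz': -0.141}
11 [ 587.1 -115.8] {'dx': 91.2, 'dy': -0.0, 'dz': 1.2, 'wz': -0.176}
9 [ 585.6 -108.3] {'dx': 98.8, 'dy': -0.6, 'dz': 1.2, 'wz': -0.211}
7 [ 583.8 -100.9] {'dx': 106.4, 'dy': -1.5, 'dz': 1.2, 'wz': -0.246}
5 [581.7 -93.6] {'dx': 114.0, 'dy': -2.6, 'dz': 1.2, 'wz': -0.28}
4 [580.6 -89.9] {'dx': 117.7, 'dy': -3.3, 'dz': 1.2, 'wz': -0.298}
3 [579.4 -86.3] {'dx': 121.5, 'dy': -4.0, 'dz': 1.2, 'wz': -0.315}
2 [578.2 -82.7] {'dx': 125.2, 'dy': -4.8, 'dz': 1.2, 'wz': -0.333}
1 [576.8 -79.1] {'dx': 128.9, 'dy': -5.7, 'dz': 1.2, 'wz': -0.35}
0 [575.5 -75.6] {'dx': 132.6, 'dy': -6.6, 'dz': 1.2, 'wz': -0.368}
-0.5 [574.8 -73.8] {'dx': 134.4, 'dy': -7.1, 'dz': 1.2, 'wz': -0.376}
```

Request:
{"fn": "arm_command", "kwargs": {"plan": [{"jaw": 1,"dx": 15,"dy": 0,"dz": 0,"wx": 0,"wy": 0,"wz": 0},{"jaw": 1,"dx": 30,"dy": 0,"dz": 0,"wx": 0,"wy": 0,"wz": 0},{"jaw": 1,"dx": 40,"dy": 0,"dz": 0,"wx": 0,"wy": 0,"wz": 0},{"jaw": 1,"dx": 45,"dy": 0,"dz": 0,"wx": 0,"wy": 0,"wz": 0},{"jaw": 1,"dx": 49,"dy": 0,"dz": 0,"wx": 0,"wy": 0,"wz": 0},{"jaw": 1,"dx": 53,"dy": 0,"dz": 0,"wx": 0,"wy": 0,"wz": 0},{"jaw": 1,"dx": 57,"dy": 0,"dz": 0,"wx": 0,"wy": 0,"wz": -0.02},{"jaw": 1,"dx": 61,"dy": 0,"dz": 0,"wx": 0,"wy": 0,"wz": -0.04},{"jaw": 1,"dx": 65,"dy": 0,"dz": 0,"wx": 0,"wy": 0,"wz": -0.055}]}}

```text
time: 5.35
tool_pos: [589.7, -141.9, 215.1]
tcp_rot: [179.9, 0.1, 100.3]
ft_force: [3.4, -3.3, -0.1]
finger_gap: 0.0
```

Run:
```python
from g import *
for f in [15,13,11,9,7,5,3,1,0]:
    p=m2w(np.array([-44,247])+rot(-np.radians(f))@np.array([-25,-217]))
    print(f,p.round(1),rel([*p,216],118.2-f))
```

```text
15 [ 589.4 -130.9] {'dx': 10.9, 'dy': 1.6, 'dz': -0.9, 'wz': -0.05}
13 [ 588.4 -123.3] {'dx': 18.6, 'dy': 2.0, 'dz': -0.9, 'wz': -0.085}
11 [ 587.1 -115.8] {'dx': 26.2, 'dy': 2.1, 'dz': -0.9, 'wz': -0.12}
9 [ 585.6 -108.3] {'dx': 33.8, 'dy': 1.9, 'dz': -0.9, 'wz': -0.155}
7 [ 583.8 -100.9] {'dx': 41.4, 'dy': 1.5, 'dz': -0.9, 'wz': -0.19}
5 [581.7 -93.6] {'dx': 49.0, 'dy': 0.8, 'dz': -0.9, 'wz': -0.225}
3 [579.4 -86.3] {'dx': 56.6, 'dy': -0.2, 'dz': -0.9, 'wz': -0.26}
1 [576.8 -79.1] {'dx': 64.1, 'dy': -1.4, 'dz': -0.9, 'wz': -0.295}
0 [575.5 -75.6] {'dx': 67.8, 'dy': -2.1, 'dz': -0.9, 'wz': -0.312}
```

Request:
{"fn": "arm_command", "kwargs": {"plan": [{"jaw": 1,"dx": 4,"dy": 0,"dz": 0,"wx": 0,"wy": 0,"wz": -0.02},{"jaw": 1,"dx": 8,"dy": 0,"dz": 0,"wx": 0,"wy": 0,"wz": -0.035},{"jaw": 1,"dx": 12,"dy": 0.5,"dz": 0,"wx": 0,"wy": 0,"wz": -0.055},{"jaw": 1,"dx": 16,"dy": 0.5,"dz": 0,"wx": 0,"wy": 0,"wz": -0.075},{"jaw": 1,"dx": 20,"dy": 0.5,"dz": 0,"wx": 0,"wy": 0,"wz": -0.09},{"jaw": 1,"dx": 24,"dy": 0.5,"dz": 0,"wx": 0,"wy": 0,"wz": -0.11},{"jaw": 1,"dx": 28,"dy": 0.5,"dz": 0,"wx": 0,"wy": 0,"wz": -0.13},{"jaw": 1,"dx": 32,"dy": 0.5,"dz": 0,"wx": 0,"wy": 0,"wz": -0.145},{"jaw": 1,"dx": 36,"dy": 0,"dz": 0,"wx": 0,"wy": 0,"wz": -0.165},{"jaw": 1,"dx": 40,"dy": 0,"dz": 0,"wx": 0,"wy": 0,"wz": -0.185},{"jaw": 1,"dx": 44,"dy": 0,"dz": 0,"wx": 0,"wy": 0,"wz": -0.2},{"jaw": 1,"dx": 47,"dy": 0,"dz": 0,"wx": 0,"wy": 0,"wz": -0.215}]}}

```text
time: 6.55
tool_pos: [580.6, -95.1, 214.4]
tcp_rot: [-179.9, -0.0, 112.6]
ft_force: [0.1, -4.6, 3.0]
finger_gap: 0.3
```

Run:
```python
from g import *
snap('wrist','wrist4')
for f in [5,4,3,2,1,0,-1]:
    p=m2w(np.array([-44,247])+rot(-np.radians(f))@np.array([-25,-217]))
    print(f,p.round(1),rel([*p,216],118.2-f))
```

```text
5 [581.7 -93.6] {'dx': 0.6, 'dy': 1.6, 'dz': -1.7, 'wz': -0.009}
4 [580.6 -89.9] {'dx': 4.4, 'dy': 1.9, 'dz': -1.7, 'wz': -0.026}
3 [579.4 -86.3] {'dx': 8.2, 'dy': 2.2, 'dz': -1.7, 'wz': -0.043}
2 [578.2 -82.7] {'dx': 12.0, 'dy': 2.5, 'dz': -1.7, 'wz': -0.061}
1 [576.8 -79.1] {'dx': 15.8, 'dy': 2.7, 'dz': -1.7, 'wz': -0.078}
0 [575.5 -75.6] {'dx': 19.6, 'dy': 2.8, 'dz': -1.7, 'wz': -0.096}
-1 [574.  -72.1] {'dx': 23.4, 'dy': 2.8, 'dz': -1.7, 'wz': -0.113}
```

View pics/wrist4.png

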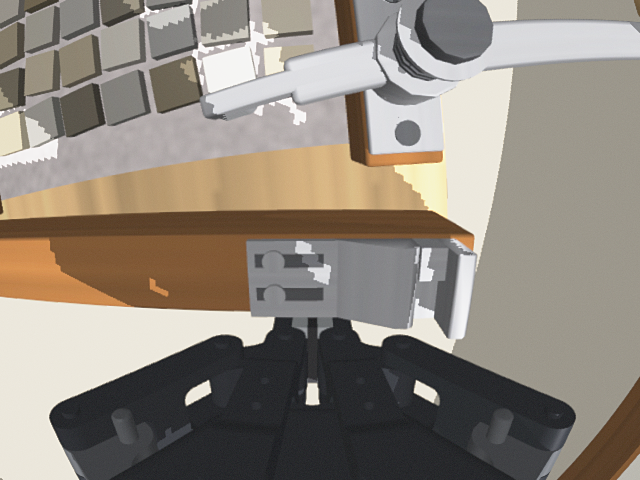

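Request:
{"fn": "arm_command", "kwargs": {"plan": [{"jaw": 1,"dx": 2.5,"dy": 0,"dz": 0,"wx": 0,"wy": 0,"wz": -0.015},{"jaw": 1,"dx": 5,"dy": 0.5,"dz": 0,"wx": 0,"wy": 0,"wz": -0.03},{"jaw": 1,"dx": 7.5,"dy": 0.5,"dz": 0,"wx": 0,"wy": 0,"wz": -0.045},{"jaw": 1,"dx": 9.5,"dy": 0.5,"dz": 0,"wx": 0,"wy": 0,"wz": -0.055},{"jaw": 1,"dx": 11,"dy": 0.5,"dz": 0,"wx": 0,"wy": 0,"wz": -0.065},{"jaw": 1,"dx": 12.5,"dy": 0.5,"dz": 0,"wx": 0,"wy": 0,"wz": -0.07},{"jaw": 1,"dx": 14,"dy": 0.5,"dz": 0,"wx": 0,"wy": 0,"wz": -0.08},{"jaw": 1,"dx": 15,"dy": 0.5,"dz": 0,"wx": 0,"wy": 0,"wz": -0.085}]}}

```text
time: 7.4
tool_pos: [575.7, -81.3, 214.7]
tcp_rot: [180.0, -0.0, 117.5]
ft_force: [1.9, -2.8, -2.7]
finger_gap: -0.3
```

Request:
{"fn": "arm_command", "kwargs": {"plan": [{"jaw": 1,"dx": 1,"dy": 0,"dz": 0,"wx": 0,"wy": 0,"wz": -0.005},{"jaw": 1,"dx": 2,"dy": 0,"dz": 0,"wx": 0,"wy": 0,"wz": -0.01},{"jaw": 1,"dx": 3,"dy": 0,"dz": 0,"wx": 0,"wy": 0,"wz": -0.015}]}}

```text
time: 7.7
tool_pos: [574.4, -78.7, 214.8]
tcp_rot: [180.0, 0.0, 118.3]
ft_force: [3.7, -2.4, -2.0]
finger_gap: -0.3
```

Request:
{"fn": "arm_command", "kwargs": {"plan": [{"jaw": 1,"dx": 1,"dy": 0,"dz": 0,"wx": 0,"wy": 0,"wz": 0},{"jaw": 1,"dx": 1,"dy": 0,"dz": 0,"wx": 0,"wy": 0,"wz": 0}]}}

```text
time: 7.9
tool_pos: [573.9, -77.7, 214.8]
tcp_rot: [180.0, -0.0, 118.3]
ft_force: [3.2, -1.4, -0.7]
finger_gap: -0.4
```

Run:
```python
from g import *
snap('wrist','wrist5'); st=sense(); print(st['tool_pos'],st['ft_force'])
```

```text
[573.90247907 -77.72110441 214.87055823] [ 2.61953044 -1.79048303 -1.06474871]
```

View pics/wrist5.png

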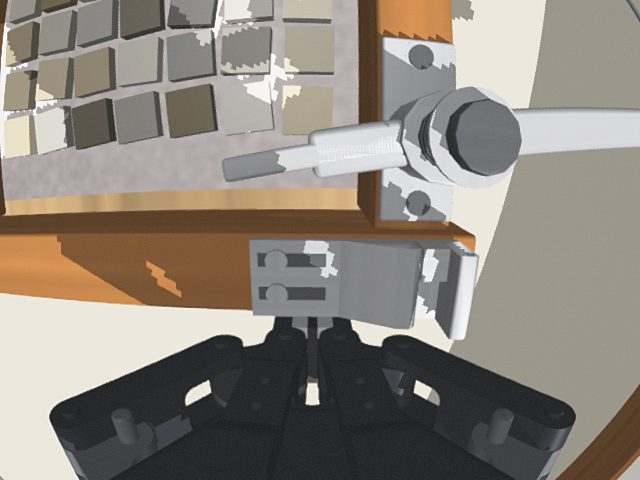

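Request:
{"fn": "arm_command", "kwargs": {"plan": [{"jaw": 1,"dx": 0.8,"dy": 0,"dz": 0,"wx": 0,"wy": 0,"wz": 0},{"jaw": 1,"dx": 1.6,"dy": 0,"dz": 0,"wx": 0,"wy": 0,"wz": 0}]}}

```text
time: 8.15
tool_pos: [573.3, -76.6, 214.9]
tcp_rot: [180.0, 0.1, 118.3]
ft_force: [5.4, -5.8, -4.1]
finger_gap: -0.1
```

Request:
{"fn": "arm_command", "kwargs": {"plan": [{"jaw": 1,"dx": 0.5,"dy": 0,"dz": 0,"wx": 0,"wy": 0,"wz": 0},{"jaw": 1,"dx": 1,"dy": 0,"dz": 0,"wx": 0,"wy": 0,"wz": 0}]}}

```text
time: 8.35
tool_pos: [573.1, -76.3, 214.9]
tcp_rot: [180.0, 0.2, 118.3]
ft_force: [7.9, -9.0, -6.1]
finger_gap: -0.2
```

Request:
{"fn": "arm_command", "kwargs": {"plan": [{"jaw": 1,"dx": 0.4,"dy": 0,"dz": 0,"wx": 0,"wy": 0,"wz": 0},{"jaw": 1,"dx": 0.4,"dy": 0,"dz": 0,"wx": 0,"wy": 0,"wz": 0}]}}

```text
time: 8.55
tool_pos: [573.1, -76.3, 214.9]
tcp_rot: [179.9, 0.2, 118.3]
ft_force: [8.3, -8.6, -5.9]
finger_gap: 0.2
```

Run:
```python
from g import *
snap('wrist','wrist6'); st=sense(); print(st['tool_pos'],st['ft_force'])
```

```text
[573.06325785 -76.29402416 214.97184935] [ 8.05071543 -8.70939859 -7.11794663]
```

View pics/wrist6.png

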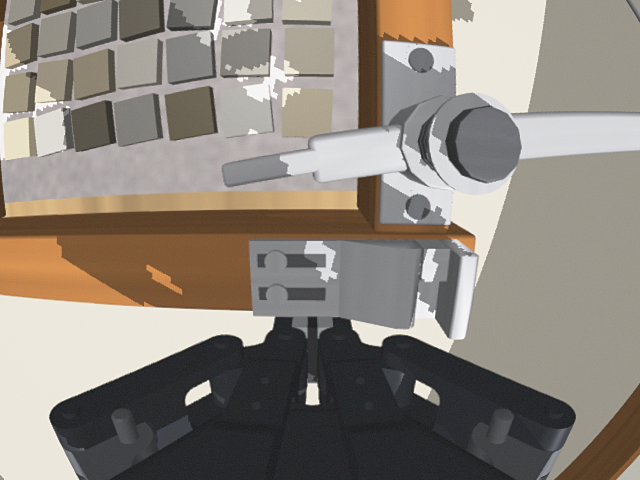

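Request:
{"fn": "arm_command", "kwargs": {"plan": [{"jaw": 1,"dx": -3,"dy": 0,"dz": 0,"wx": 0,"wy": 0,"wz": 0},{"jaw": 1,"dx": -10,"dy": 0,"dz": 0,"wx": 0,"wy": 0,"wz": 0},{"jaw": 1,"dx": -25,"dy": 0,"dz": 0,"wx": 0,"wy": 0,"wz": 0},{"jaw": 1,"dx": -40,"dy": 0,"dz": -10,"wx": 0,"wy": 0,"wz": 0},{"jaw": 0.5,"dx": -40,"dy": 0,"dz": -50,"wx": 0,"wy": 0,"wz": 0},{"jaw": 0.5,"dx": -20,"dy": 0,"dz": -90,"wx": 0,"wy": 0,"wz": 0},{"jaw": 0.5,"dx": 0,"dy": 0,"dz": -130,"wx": 0,"wy": 0,"wz": 0},{"jaw": 0.5,"dx": 20,"dy": 0,"dz": -145,"wx": 0,"wy": 0,"wz": 0},{"jaw": 0.5,"dx": 20,"dy": 0,"dz": -145,"wx": 0,"wy": 0,"wz": 0},{"jaw": 0.5,"dx": 20,"dy": 0,"dz": -145,"wx": 0,"wy": 0,"wz": 0}]}}

```text
time: 9.6
tool_pos: [563.2, -58.0, 359.7]
tcp_rot: [180.0, 0.0, 118.3]
ft_force: [0.4, 1.1, -0.9]
finger_gap: 42.5
```

Run:
```python
from g import *
s=snap('wrist','wrist7'); st=sense(); print(st['time'],st['tool_pos'],st['ft_force'],st['finger_gap'])
np.savez('pics/w7.npz',**{k:np.array(s[k]) for k in s if k!='pixels'})
for n,h in [('knob',112),('pivot',68),('keeper_mid',75)]:
    for d in pinpoint('wrist',n)[:2]: print(n,d['pixel'],d['score'],atz(s,d['pixel'],h,True))
```

```text
9.65 [562.97827225 -58.23717369 358.5951198 ] [-0.59193802 -0.43129938  0.2395448 ] 42.6211786491966
knob [512.8, 158.9] 0.95 [644.30140697  58.74487906 112.        ]
pivot [357.4, 173.1] 0.56 [567.64530082  -1.53511103  68.        ]
keeper_mid [359.6, 239.4] 0.76 [591.17345367 -41.29135995  75.        ]
keeper_mid [357.2, 175.7] 0.31 [567.41270892  -3.121961    75.        ]
```

View pics/wrist7.png

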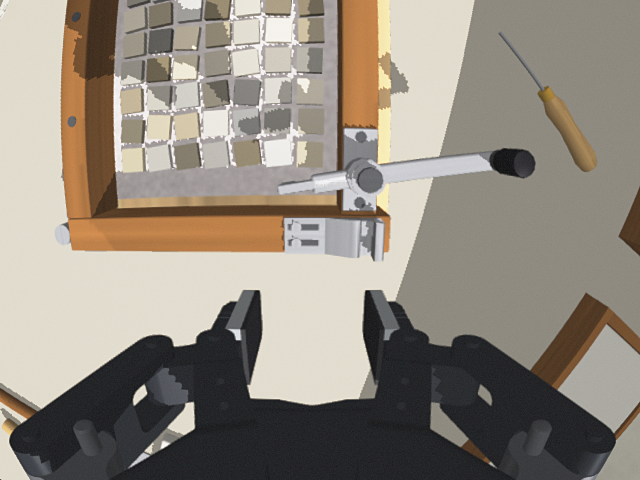

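Run:
```python
import cv2
a=cv2.imread('pics/wrist7.png')
cv2.imwrite('pics/w7a.png',cv2.resize(a[150:275,270:400],None,fx=6,fy=4.8,interpolation=cv2.INTER_CUBIC))
```

```text
(no output)
```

View pics/w7a.png

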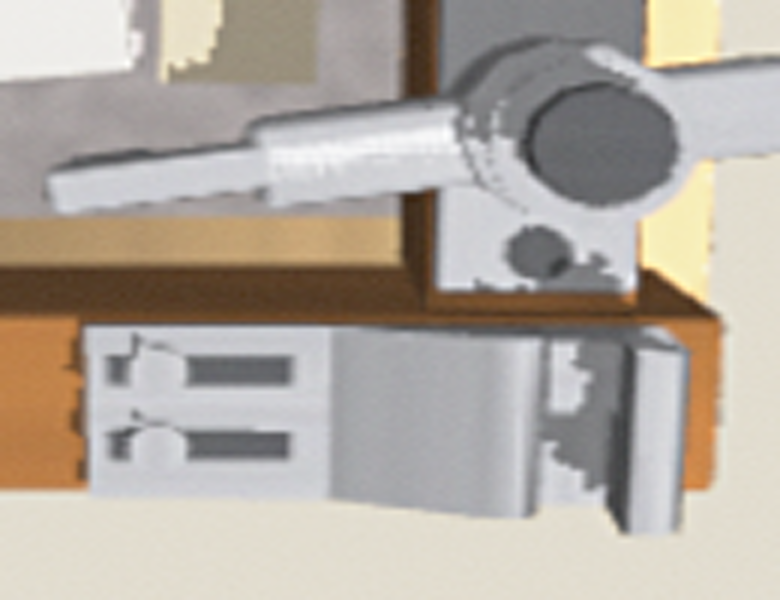

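Run:
```python
from g import *
z=dict(np.load('pics/w7.npz'))
zm=lambda x,y:(270+x/6,150+y/4.8)
sp=atz(z,zm(604,143),119,True); kt=atz(z,(526.5,163.5),130,True)
print('spin',sp,'knob',kt)
for n,p,h in [('stopfoot',zm(610,440),73.5),('crest',zm(535,430),81),('stoptop_in',zm(632,440),89),('gatefree_out',zm(712,488),68),('gate_in',zm(715,318),68),('pin',(63,234),72),('ramp start',zm(330,430),69),]:
    w=atz(z,p,h,True); print(n,w.round(1),(rot(YAW).T@(w[:2]-sp[:2])).round(1))
k=(rot(YAW).T@(kt[:2]-sp[:2]));print(k,np.hypot(*k),np.arctan2(k[0],-k[1]))
```

```text
spin [568.93487017  -0.85230305 119.        ] knob [644.68360068  56.93768721 130.        ]
stopfoot [600.  -38.8  73.5] [-48.2  -9.5]
crest [589.5 -40.6  81. ] [-44.7   0.6]
stoptop_in [598.  -35.3  89. ] [-44.1  -9.4]
gatefree_out [616.7 -40.1  68. ] [-57.2 -23.5]
gate_in [603.2 -17.2  68. ] [-30.6 -22.5]
pin [ 376.  -152.1   72. ] [-42.1 241.5]
ramp start [570.6 -54.3  69. ] [-47.9  23.8]
[ 15.13539737 -94.06632179] 95.27619402435232 0.1595339815308409
```

Request:
{"fn": "arm_command", "kwargs": {"plan": [{"jaw": 0.5,"dx": 6,"dy": 12.5,"dz": 0,"wx": 0,"wy": 0,"wz": 0.14},{"jaw": 0.5,"dx": 12.5,"dy": 25,"dz": 0,"wx": 0,"wy": 0,"wz": 0.28},{"jaw": 0.5,"dx": 19,"dy": 38,"dz": 0,"wx": 0,"wy": 0,"wz": 0.42},{"jaw": 0.5,"dx": 25,"dy": 50,"dz": 0,"wx": 0,"wy": 0,"wz": 0.56},{"jaw": 0.5,"dx": 31,"dy": 63,"dz": 0,"wx": 0,"wy": 0,"wz": 0.7},{"jaw": 0.5,"dx": 38,"dy": 76,"dz": 0,"wx": 0,"wy": 0,"wz": 0.84},{"jaw": 0.5,"dx": 44,"dy": 89,"dz": 0,"wx": 0,"wy": 0,"wz": 0.98},{"jaw": 0.5,"dx": 50,"dy": 101,"dz": 0,"wx": 0,"wy": 0,"wz": 1.12},{"jaw": 0.5,"dx": 56,"dy": 114,"dz": 0,"wx": 0,"wy": 0,"wz": 1.26},{"jaw": 0.5,"dx": 62.6,"dy": 126.5,"dz": 0,"wx": 0,"wy": 0,"wz": 1.41},{"jaw": 0.5,"dx": 62.6,"dy": 126.5,"dz": 0,"wx": 0,"wy": 0,"wz": 1.414},{"jaw": 0.5,"dx": 62.6,"dy": 126.5,"dz": 0,"wx": 0,"wy": 0,"wz": 1.414}]}}

```text
time: 11.0
tool_pos: [644.6, 57.0, 358.4]
tcp_rot: [-179.9, 0.1, 37.6]
ft_force: [0.5, 0.9, -0.7]
finger_gap: 43.0
```

Run:
```python
from g import *
s=snap('wrist','wrist8'); st=sense(); print(st['time'],st['tool_pos'],st['tcp_rot'],st['ft_force'],st['finger_gap'],st['joint_pos'].round(1))
np.savez('pics/w8.npz',**{k:np.array(s[k]) for k in s if k!='pixels'})
print(rel([644.7,56.9,278],37.3), proj(s,[644.7,56.9,130],True))
for n,h in [('knob',112)]:
    for d in pinpoint('wrist',n)[:2]: print(n,d['pixel'],d['score'],atz(s,d['pixel'],h,True))
```

```text
11.05 [644.45016109  56.78142791 358.70367426] [-1.79957861e+02  8.84538599e-02  3.75222435e+01] [-0.3227117   0.75489754  0.1503464 ] 42.479146114225344 [ 0.5 16.1 80.3 -0.  83.7 53. ]
{'dx': 0.3, 'dy': 0.1, 'dz': 80.7, 'wz': 0.004} [312.53643867 264.96553617]
knob [313.6, 255.9] 0.77 [644.87417168  56.25123737 112.        ]
```

View pics/wrist8.png

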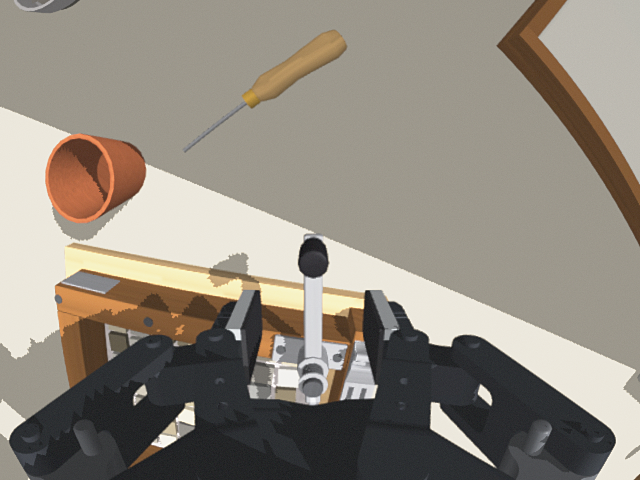

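Request:
{"fn": "arm_command", "kwargs": {"plan": [{"jaw": 0.5,"dx": 0,"dy": 0,"dz": 25,"wx": 0,"wy": 0,"wz": 0},{"jaw": 0.5,"dx": 0,"dy": 0,"dz": 45,"wx": 0,"wy": 0,"wz": 0},{"jaw": 0.5,"dx": 0,"dy": 0,"dz": 60,"wx": 0,"wy": 0,"wz": 0},{"jaw": 0.5,"dx": 0,"dy": 0,"dz": 72,"wx": 0,"wy": 0,"wz": 0},{"jaw": 0.5,"dx": 0,"dy": 0,"dz": 80,"wx": 0,"wy": 0,"wz": 0},{"jaw": 0.6,"dx": 0,"dy": 0,"dz": 80,"wx": 0,"wy": 0,"wz": 0},{"jaw": 0.69,"dx": 0,"dy": 0,"dz": 80,"wx": 0,"wy": 0,"wz": 0},{"jaw": 0.69,"dx": 0,"dy": 0,"dz": 80,"wx": 0,"wy": 0,"wz": 0},{"jaw": 0.69,"dx": 0,"dy": 0,"dz": 80,"wx": 0,"wy": 0,"wz": 0}], "squeeze": 20}}

```text
time: 12.0
tool_pos: [645.0, 57.5, 280.8]
tcp_rot: [179.9, -0.1, 37.3]
ft_force: [-0.5, 0.0, 0.3]
finger_gap: 26.7
```

Run:
```python
from g import *
s=snap('wrist','wrist9'); st=sense(); print(st['time'],st['tool_pos'],st['tcp_rot'],st['ft_force'],st['finger_gap'])
P=np.array([569.0,-0.8])
for th in np.arange(0.16,1.75,0.1):
    a=YAW-np.pi/2+th; u=np.array([np.cos(a),np.sin(a)])
    print(round(th,2),rel([*(P+95*u),278],np.degrees(a)))
```

```text
12.05 [644.97823007  57.53784747 280.60713419] [ 1.79951066e+02 -6.64480869e-02  3.72921342e+01] [ 0.44042755 -0.31144154  0.73075915] 26.6277424006825
0.16 {'dx': -0.8, 'dy': 0.3, 'dz': 2.6, 'wz': -0.001}
0.26 {'dx': -1.3, 'dy': -9.2, 'dz': 2.6, 'wz': -0.101}
0.36 {'dx': -2.7, 'dy': -18.6, 'dz': 2.6, 'wz': -0.201}
0.46 {'dx': -5.1, 'dy': -27.8, 'dz': 2.6, 'wz': -0.301}
0.56 {'dx': -8.3, 'dy': -36.7, 'dz': 2.6, 'wz': -0.401}
0.66 {'dx': -12.5, 'dy': -45.3, 'dz': 2.6, 'wz': -0.501}
0.76 {'dx': -17.5, 'dy': -53.4, 'dz': 2.6, 'wz': -0.601}
0.86 {'dx': -23.2, 'dy': -60.9, 'dz': 2.6, 'wz': -0.701}
0.96 {'dx': -29.7, 'dy': -67.9, 'dz': 2.6, 'wz': -0.801}
1.06 {'dx': -36.8, 'dy': -74.1, 'dz': 2.6, 'wz': -0.901}
1.16 {'dx': -44.6, 'dy': -79.6, 'dz': 2.6, 'wz': -1.001}
1.26 {'dx': -52.8, 'dy': -84.3, 'dz': 2.6, 'wz': -1.101}
1.36 {'dx': -61.5, 'dy': -88.2, 'dz': 2.6, 'wz': -1.201}
1.46 {'dx': -70.5, 'dy': -91.2, 'dz': 2.6, 'wz': -1.301}
1.56 {'dx': -79.8, 'dy': -93.3, 'dz': 2.6, 'wz': -1.401}
1.66 {'dx': -89.2, 'dy': -94.4, 'dz': 2.6, 'wz': -1.501}
```

View pics/wrist9.png

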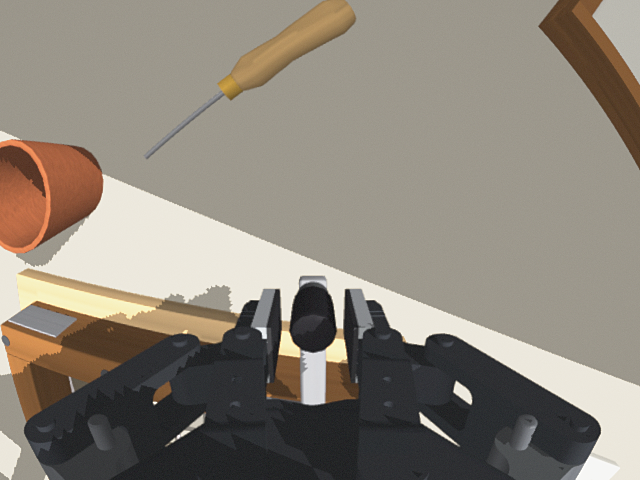

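Request:
{"fn": "arm_command", "kwargs": {"plan": [{"jaw": 0.69,"dx": -0.9,"dy": -4.5,"dz": 1,"wx": 0,"wy": 0,"wz": -0.05},{"jaw": 0.69,"dx": -1.3,"dy": -9.2,"dz": 2,"wx": 0,"wy": 0,"wz": -0.1},{"jaw": 0.69,"dx": -2,"dy": -13.9,"dz": 2,"wx": 0,"wy": 0,"wz": -0.15},{"jaw": 0.69,"dx": -2.7,"dy": -18.6,"dz": 2,"wx": 0,"wy": 0,"wz": -0.2},{"jaw": 0.69,"dx": -3.9,"dy": -23.2,"dz": 2,"wx": 0,"wy": 0,"wz": -0.25},{"jaw": 0.69,"dx": -5.1,"dy": -27.8,"dz": 2,"wx": 0,"wy": 0,"wz": -0.3},{"jaw": 0.69,"dx": -6.7,"dy": -32.3,"dz": 2,"wx": 0,"wy": 0,"wz": -0.35},{"jaw": 0.69,"dx": -8.3,"dy": -36.7,"dz": 2,"wx": 0,"wy": 0,"wz": -0.4},{"jaw": 0.69,"dx": -10.3,"dy": -41,"dz": 2,"wx": 0,"wy": 0,"wz": -0.45},{"jaw": 0.69,"dx": -12.5,"dy": -45.3,"dz": 2,"wx": 0,"wy": 0,"wz": -0.5},{"jaw": 0.69,"dx": -14.9,"dy": -49.4,"dz": 2,"wx": 0,"wy": 0,"wz": -0.55},{"jaw": 0.69,"dx": -17.5,"dy": -53.4,"dz": 2,"wx": 0,"wy": 0,"wz": -0.6}]}}

```text
time: 13.25
tool_pos: [598.4, 89.5, 278.2]
tcp_rot: [179.9, -0.0, 71.8]
ft_force: [-0.5, 0.1, 0.6]
finger_gap: 26.4
```

```bash
cat > st.py <<'E'
from g import *
import sys
P=np.array([569.0,-0.8])
st=sense(); v=st['tool_pos'][:2]-P; al=np.arctan2(v[1],v[0])-YAW+np.pi/2
u=v/np.linalg.norm(v); t=np.array([-u[1],u[0]]); f=st['ft_force'][:2]
print('t',st['time'],'alpha',al.round(3),'r',np.linalg.norm(v).round(1),'yawalpha',(np.radians(st['tcp_rot'][2])-YAW+np.pi/2).round(3),'z',st['tool_pos'][2].round(1),'Ft',(f@t).round(1),'Fr',(f@u).round(1),'Fz',st['ft_force'][2].round(1),'gap',st['finger_gap'].round(1))
for th in [float(x) for x in sys.argv[1:]]:
    a=YAW-np.pi/2+th; uu=np.array([np.cos(a),np.sin(a)])
    print(th,rel([*(P+95*uu),279],np.degrees(a),st))
E
python3 st.py .82 .88 .94 1 1.06 1.12 1.18 1.24 1.3
```

```text
Traceback (most recent call last):
  File "st.py", line 6, in <module>
    print('t',st['time'],'alpha',al.round(3),'r',np.linalg.norm(v).round(1),'yawalpha',(np.radians(st['tcp_rot'][2])-YAW+np.pi/2).round(3),'z',st['tool_pos'][2].round(1),'Ft',(f@t).round(1),'Fr',(f@u).round(1),'Fz',st['ft_force'][2].round(1),'gap',st['finger_gap'].round(1))
                                                                                                                                                                                                                                                        ^^^^^^^^^^^^^^^^^^^^^^
AttributeError: 'float' object has no attribute 'round'
```

```bash
sed -i "s/st\['finger_gap'\].round(1)/st['finger_gap']/" st.py
python3 st.py .82 .88 .94 1 1.06 1.12 1.18 ; python3 -c "
from h import *
snap('wrist','wrist10')"
```

```text
t 13.25 alpha 0.764 r 94.9 yawalpha 0.761 z 278.2 Ft 0.5 Fr -0.1 Fz 0.6 gap 26.409086678112963
0.82 {'dx': -0.1, 'dy': -5.3, 'dz': -0.8, 'wz': -0.059}
0.88 {'dx': -0.6, 'dy': -11.0, 'dz': -0.8, 'wz': -0.119}
0.94 {'dx': -1.4, 'dy': -16.6, 'dz': -0.8, 'wz': -0.179}
1.0 {'dx': -2.6, 'dy': -22.2, 'dz': -0.8, 'wz': -0.239}
1.06 {'dx': -4.1, 'dy': -27.7, 'dz': -0.8, 'wz': -0.299}
1.12 {'dx': -6.0, 'dy': -33.1, 'dz': -0.8, 'wz': -0.359}
1.18 {'dx': -8.2, 'dy': -38.4, 'dz': -0.8, 'wz': -0.419}
```

View pics/wrist10.png

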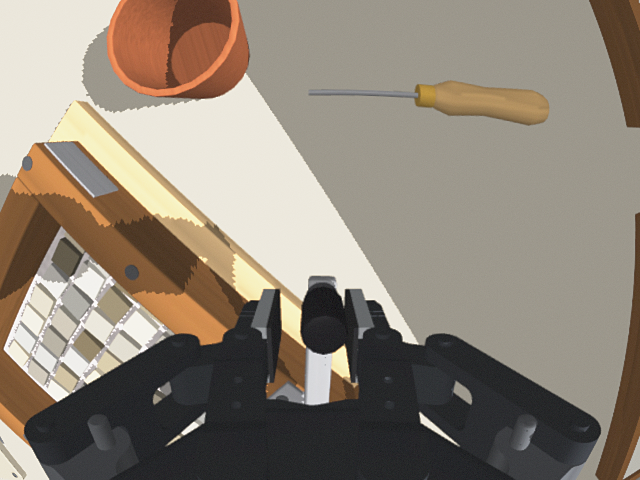

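Knob is at (322,318), following on the trailing pad. Continue, slower, onto the ramp.

Request:
{"fn": "arm_command", "kwargs": {"plan": [{"jaw": 0.69,"dx": 0,"dy": -2.8,"dz": 0,"wx": 0,"wy": 0,"wz": -0.03},{"jaw": 0.69,"dx": -0.1,"dy": -5.5,"dz": 0,"wx": 0,"wy": 0,"wz": -0.06},{"jaw": 0.69,"dx": -0.3,"dy": -8.2,"dz": 0,"wx": 0,"wy": 0,"wz": -0.09},{"jaw": 0.69,"dx": -0.6,"dy": -11,"dz": 0,"wx": 0,"wy": 0,"wz": -0.12},{"jaw": 0.69,"dx": -1,"dy": -13.8,"dz": 0,"wx": 0,"wy": 0,"wz": -0.15},{"jaw": 0.69,"dx": -1.4,"dy": -16.6,"dz": 0,"wx": 0,"wy": 0,"wz": -0.18},{"jaw": 0.69,"dx": -2,"dy": -19.4,"dz": 0,"wx": 0,"wy": 0,"wz": -0.21},{"jaw": 0.69,"dx": -2.6,"dy": -22.2,"dz": 0,"wx": 0,"wy": 0,"wz": -0.24},{"jaw": 0.69,"dx": -3.3,"dy": -25,"dz": 0,"wx": 0,"wy": 0,"wz": -0.27},{"jaw": 0.69,"dx": -4.1,"dy": -27.7,"dz": 0,"wx": 0,"wy": 0,"wz": -0.3}]}}

```text
time: 14.3
tool_pos: [570.5, 94.2, 277.7]
tcp_rot: [-180.0, -0.0, 89.0]
ft_force: [0.6, 0.6, -0.7]
finger_gap: 26.6
```

```bash
python3 st.py 1.1 1.13 1.16 1.19 1.22 1.25 1.28 1.31 1.34
```

```text
t 14.3 alpha 1.062 r 95.0 yawalpha 1.061 z 277.7 Ft -0.6 Fr 0.6 Fz -0.7 gap 26.579930117871648
1.1 {'dx': -0.1, 'dy': -3.6, 'dz': -1.3, 'wz': -0.039}
1.13 {'dx': -0.2, 'dy': -6.4, 'dz': -1.3, 'wz': -0.069}
1.16 {'dx': -0.5, 'dy': -9.3, 'dz': -1.3, 'wz': -0.099}
1.19 {'dx': -0.8, 'dy': -12.1, 'dz': -1.3, 'wz': -0.129}
1.22 {'dx': -1.2, 'dy': -14.9, 'dz': -1.3, 'wz': -0.159}
1.25 {'dx': -1.7, 'dy': -17.7, 'dz': -1.3, 'wz': -0.189}
1.28 {'dx': -2.3, 'dy': -20.5, 'dz': -1.3, 'wz': -0.219}
1.31 {'dx': -2.9, 'dy': -23.3, 'dz': -1.3, 'wz': -0.249}
1.34 {'dx': -3.7, 'dy': -26.0, 'dz': -1.3, 'wz': -0.279}
```

Request:
{"fn": "arm_command", "kwargs": {"plan": [{"jaw": 0.69,"dx": 0,"dy": -2,"dz": 0,"wx": 0,"wy": 0,"wz": -0.02},{"jaw": 0.69,"dx": -0.1,"dy": -4,"dz": 0,"wx": 0,"wy": 0,"wz": -0.04},{"jaw": 0.69,"dx": -0.2,"dy": -6,"dz": 0,"wx": 0,"wy": 0,"wz": -0.065},{"jaw": 0.69,"dx": -0.3,"dy": -8,"dz": 0,"wx": 0,"wy": 0,"wz": -0.085},{"jaw": 0.69,"dx": -0.5,"dy": -10,"dz": 0,"wx": 0,"wy": 0,"wz": -0.105},{"jaw": 0.69,"dx": -0.8,"dy": -12,"dz": 0,"wx": 0,"wy": 0,"wz": -0.13}]}}

```text
time: 14.9
tool_pos: [558.7, 93.6, 277.7]
tcp_rot: [180.0, 0.0, 96.4]
ft_force: [2.1, 0.1, -1.0]
finger_gap: 26.4
```

```bash
python3 st.py 1.22 1.25 1.28 1.31 1.34 1.37 1.4
```

```text
t 14.9 alpha 1.187 r 95.0 yawalpha 1.19 z 277.7 Ft -2.1 Fr -0.2 Fz -1.0 gap 26.447505429312518
1.22 {'dx': -0.0, 'dy': -3.2, 'dz': -1.3, 'wz': -0.03}
1.25 {'dx': -0.1, 'dy': -6.0, 'dz': -1.3, 'wz': -0.06}
1.28 {'dx': -0.3, 'dy': -8.8, 'dz': -1.3, 'wz': -0.09}
1.31 {'dx': -0.6, 'dy': -11.7, 'dz': -1.3, 'wz': -0.12}
1.34 {'dx': -1.0, 'dy': -14.5, 'dz': -1.3, 'wz': -0.15}
1.37 {'dx': -1.5, 'dy': -17.3, 'dz': -1.3, 'wz': -0.18}
1.4 {'dx': -2.0, 'dy': -20.1, 'dz': -1.3, 'wz': -0.21}
```

Load is starting (2 N). Continue in 2 mm rows.

Request:
{"fn": "arm_command", "kwargs": {"plan": [{"jaw": 0.69,"dx": 0,"dy": -2,"dz": 0,"wx": 0,"wy": 0,"wz": -0.02},{"jaw": 0.69,"dx": -0.1,"dy": -4,"dz": 0,"wx": 0,"wy": 0,"wz": -0.04},{"jaw": 0.69,"dx": -0.1,"dy": -6,"dz": 0,"wx": 0,"wy": 0,"wz": -0.06},{"jaw": 0.69,"dx": -0.3,"dy": -8,"dz": 0,"wx": 0,"wy": 0,"wz": -0.08},{"jaw": 0.69,"dx": -0.5,"dy": -10,"dz": 0,"wx": 0,"wy": 0,"wz": -0.1}]}}

```text
time: 15.4
tool_pos: [549.8, 92.1, 278.3]
tcp_rot: [179.8, 0.0, 102.1]
ft_force: [9.8, 0.8, -5.0]
finger_gap: 26.7
```

```bash
python3 st.py
```

```text
t 15.4 alpha 1.283 r 94.9 yawalpha 1.29 z 278.3 Ft -9.8 Fr -1.2 Fz -5.0 gap 26.671703932806032
```

Request:
{"fn": "arm_command", "kwargs": {"plan": [{"jaw": 0.69,"dx": 0,"dy": -2,"dz": 0,"wx": 0,"wy": 0,"wz": -0.02},{"jaw": 0.69,"dx": -0.1,"dy": -4,"dz": 0,"wx": 0,"wy": 0,"wz": -0.04},{"jaw": 0.69,"dx": -0.1,"dy": -6,"dz": 0,"wx": 0,"wy": 0,"wz": -0.06},{"jaw": 0.69,"dx": -0.3,"dy": -8,"dz": 0,"wx": 0,"wy": 0,"wz": -0.08}]}}

```text
time: 15.8
tool_pos: [542.4, 90.4, 278.9]
tcp_rot: [179.7, 0.0, 106.7]
ft_force: [10.6, 2.6, -1.8]
finger_gap: 26.7
```

```bash
python3 st.py;python3 -c "
from h import *
snap('wrist','wrist11')"
```

```text
t 15.8 alpha 1.362 r 95.0 yawalpha 1.37 z 278.9 Ft -10.9 Fr -0.5 Fz -1.8 gap 26.679384693161992
```

View pics/wrist11.png

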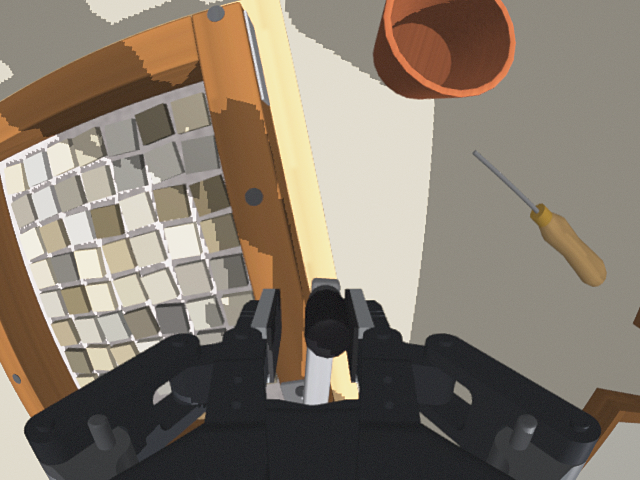

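Request:
{"fn": "arm_command", "kwargs": {"plan": [{"jaw": 0.69,"dx": 0,"dy": -2,"dz": 0,"wx": 0,"wy": 0,"wz": -0.02},{"jaw": 0.69,"dx": -0.1,"dy": -4,"dz": 0,"wx": 0,"wy": 0,"wz": -0.04},{"jaw": 0.69,"dx": -0.1,"dy": -6,"dz": 0,"wx": 0,"wy": 0,"wz": -0.06},{"jaw": 0.69,"dx": -0.3,"dy": -8,"dz": 0,"wx": 0,"wy": 0,"wz": -0.08}]}}

```text
time: 16.25
tool_pos: [535.1, 88.2, 279.5]
tcp_rot: [179.6, 0.0, 111.3]
ft_force: [9.8, 4.9, -0.2]
finger_gap: 26.4
```

```bash
python3 st.py
```

```text
t 16.25 alpha 1.442 r 95.3 yawalpha 1.45 z 279.5 Ft -10.9 Fr 1.1 Fz -0.2 gap 26.357819629508498
```

Request:
{"fn": "arm_command", "kwargs": {"plan": [{"jaw": 0.69,"dx": 0,"dy": -1.5,"dz": 0,"wx": 0,"wy": 0,"wz": -0.015},{"jaw": 0.69,"dx": -0.1,"dy": -3,"dz": 0,"wx": 0,"wy": 0,"wz": -0.03},{"jaw": 0.69,"dx": -0.1,"dy": -4.5,"dz": 0,"wx": 0,"wy": 0,"wz": -0.045}]}}

```text
time: 16.55
tool_pos: [530.7, 86.6, 279.4]
tcp_rot: [179.7, 0.0, 113.9]
ft_force: [4.2, 4.3, 0.5]
finger_gap: 26.3
```

```bash
python3 st.py
```

```text
t 16.55 alpha 1.492 r 95.4 yawalpha 1.495 z 279.4 Ft -5.5 Fr 2.2 Fz 0.5 gap 26.326863490407177
```

Request:
{"fn": "arm_command", "kwargs": {"plan": [{"jaw": 0.69,"dx": 0,"dy": -1.2,"dz": 0,"wx": 0,"wy": 0,"wz": -0.012},{"jaw": 0.69,"dx": 0,"dy": -2.4,"dz": 0,"wx": 0,"wy": 0,"wz": -0.025}]}}

```text
time: 16.75
tool_pos: [527.6, 85.3, 278.5]
tcp_rot: [179.9, -0.0, 115.3]
ft_force: [4.4, 3.7, 2.0]
finger_gap: 26.2
```

```bash
python3 st.py
```

```text
t 16.75 alpha 1.526 r 95.6 yawalpha 1.52 z 278.5 Ft -5.5 Fr 1.5 Fz 2.0 gap 26.160643437776272
```

Request:
{"fn": "arm_command", "kwargs": {"plan": [{"jaw": 0.69,"dx": 0,"dy": -1.2,"dz": 0,"wx": 0,"wy": 0,"wz": -0.012},{"jaw": 0.69,"dx": 0,"dy": -2.4,"dz": 0,"wx": 0,"wy": 0,"wz": -0.025}]}}

```text
time: 16.95
tool_pos: [526.0, 84.4, 279.0]
tcp_rot: [179.7, 0.0, 116.7]
ft_force: [8.5, 6.0, 1.9]
finger_gap: 26.4
```

```bash
python3 st.py
```

```text
t 16.95 alpha 1.546 r 95.4 yawalpha 1.545 z 279.0 Ft -10.3 Fr 1.6 Fz 1.9 gap 26.42770554069042
```

```bash
python3 -c "
from h import *
snap('wrist','wrist12');s=snap('side','side3');snap('top','top3')
cv2.imwrite('pics/side3z.png',cv2.resize(cv2.imread('pics/side3.png')[190:290,250:400],None,fx=5,fy=5,interpolation=cv2.INTER_CUBIC))
cv2.imwrite('pics/top3z.png',cv2.resize(cv2.imread('pics/top3.png')[180:280,250:380],None,fx=5,fy=5,interpolation=cv2.INTER_CUBIC))
"
```

```text
(no output)
```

View pics/wrist12.png

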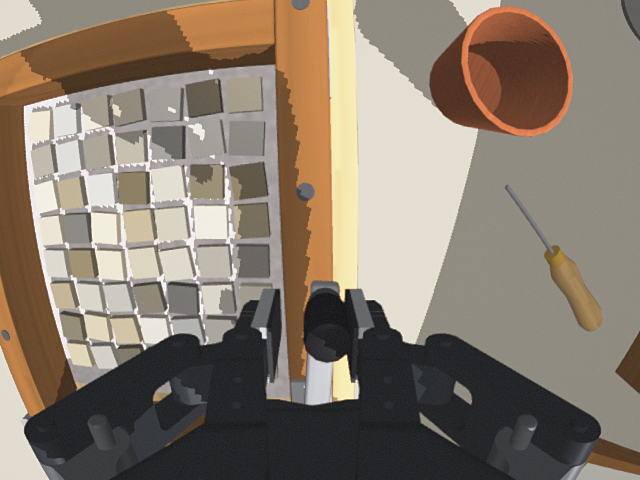

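View pics/side3z.png

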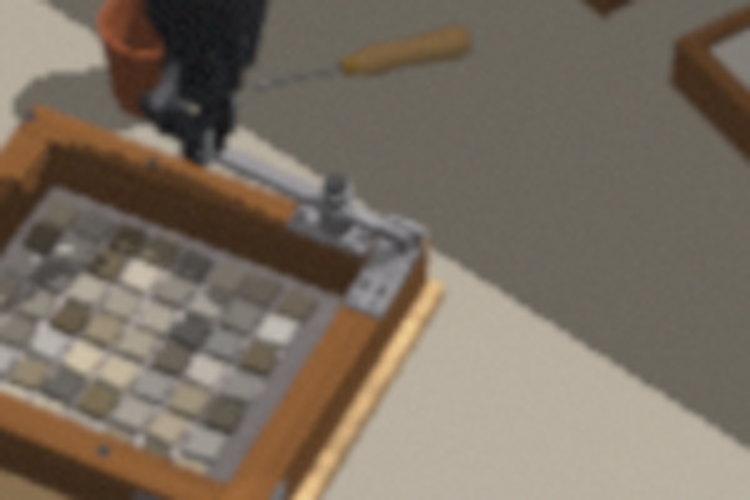

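View pics/top3z.png

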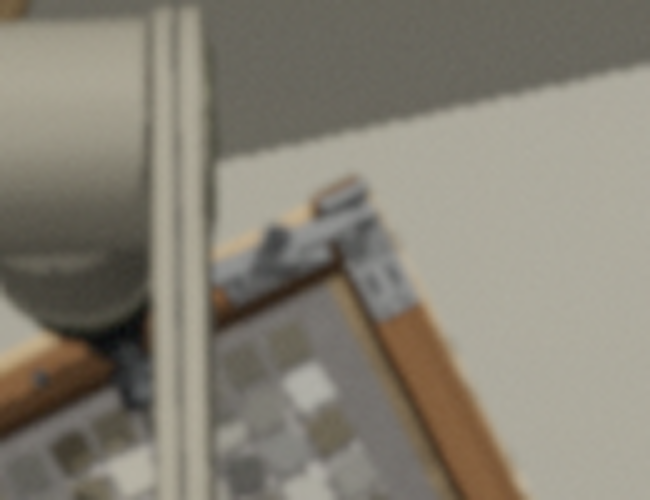

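Request:
{"fn": "arm_command", "kwargs": {"plan": [{"jaw": 0.69,"dx": 0,"dy": -0.7,"dz": 0,"wx": 0,"wy": 0,"wz": -0.008},{"jaw": 0.69,"dx": 0,"dy": -0.7,"dz": 0,"wx": 0,"wy": 0,"wz": -0.008}]}}

```text
time: 17.3
tool_pos: [525.7, 84.1, 279.2]
tcp_rot: [179.7, 0.0, 117.2]
ft_force: [8.8, 4.4, 1.6]
finger_gap: 26.6
```

```bash
python3 st.py
```

```text
t 17.3 alpha 1.55 r 95.3 yawalpha 1.553 z 279.2 Ft -9.8 Fr -0.1 Fz 1.6 gap 26.579951937550515
```

Request:
{"fn": "arm_command", "kwargs": {"plan": [{"jaw": 0.69,"dx": 0,"dy": -0.8,"dz": 0,"wx": 0,"wy": 0,"wz": -0.008},{"jaw": 0.69,"dx": 0,"dy": -0.8,"dz": 0,"wx": 0,"wy": 0,"wz": -0.008}]}}

```text
time: 17.5
tool_pos: [523.8, 83.2, 278.1]
tcp_rot: [180.0, 0.0, 117.6]
ft_force: [0.3, -0.8, -0.7]
finger_gap: 26.0
```

```bash
python3 st.py
```

```text
t 17.5 alpha 1.573 r 95.4 yawalpha 1.561 z 278.1 Ft 0.1 Fr -0.8 Fz -0.7 gap 26.03570018194789
```

Request:
{"fn": "arm_command", "kwargs": {"plan": [{"jaw": 0.69,"dx": 0,"dy": -0.8,"dz": 0,"wx": 0,"wy": 0,"wz": -0.008},{"jaw": 0.69,"dx": 0,"dy": -0.8,"dz": 0,"wx": 0,"wy": 0,"wz": -0.008}]}}

```text
time: 17.7
tool_pos: [522.7, 82.7, 277.4]
tcp_rot: [-180.0, -0.0, 118.0]
ft_force: [1.0, 0.3, 0.5]
finger_gap: 26.4
```

```bash
python3 st.py
```

```text
t 17.7 alpha 1.585 r 95.5 yawalpha 1.568 z 277.4 Ft -1.0 Fr -0.2 Fz 0.5 gap 26.427437000776163
```

```bash
python3 -c "
from h import *
snap('wrist','wrist13');s=snap('side','side4');snap('top','top4')
cv2.imwrite('pics/side4z.png',cv2.resize(cv2.imread('pics/side4.png')[190:290,250:400],None,fx=5,fy=5,interpolation=cv2.INTER_CUBIC))
cv2.imwrite('pics/top4z.png',cv2.resize(cv2.imread('pics/top4.png')[180:280,250:380],None,fx=5,fy=5,interpolation=cv2.INTER_CUBIC))
"
```

```text
(no output)
```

View pics/wrist13.png

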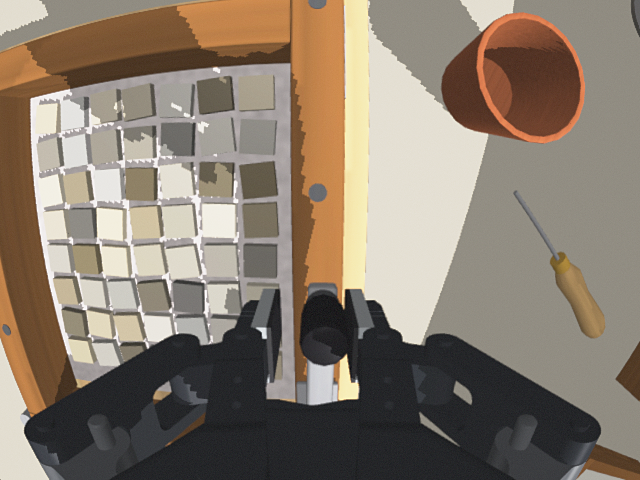

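View pics/side4z.png

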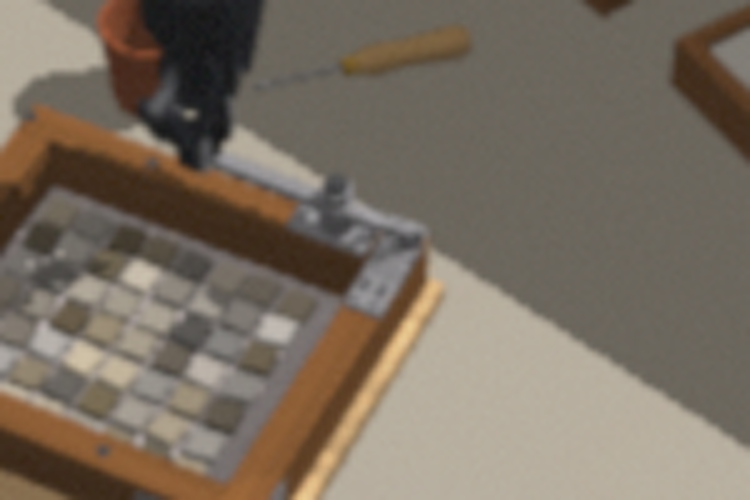

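View pics/top4z.png

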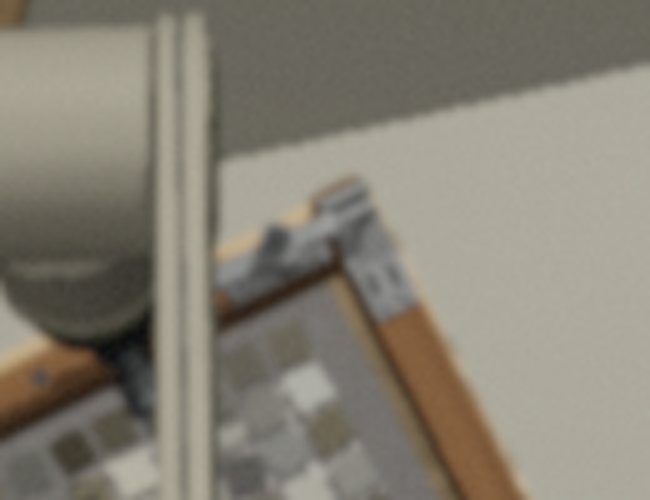

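Request:
{"fn": "arm_command", "kwargs": {"plan": [{"jaw": 0.69,"dx": 0,"dy": -1,"dz": 0,"wx": 0,"wy": 0,"wz": -0.01},{"jaw": 0.69,"dx": 0,"dy": -2,"dz": 0,"wx": 0,"wy": 0,"wz": -0.02}]}}

```text
time: 18.05
tool_pos: [521.1, 81.7, 277.6]
tcp_rot: [-180.0, 0.0, 119.2]
ft_force: [1.4, -0.7, -0.1]
finger_gap: 26.8
```

```bash
python3 st.py; python3 -c "
from h import *
snap('wrist','wrist14')"
```

```text
t 18.05 alpha 1.605 r 95.4 yawalpha 1.588 z 277.6 Ft -0.8 Fr -1.3 Fz -0.1 gap 26.809951744635505
```

View pics/wrist14.png

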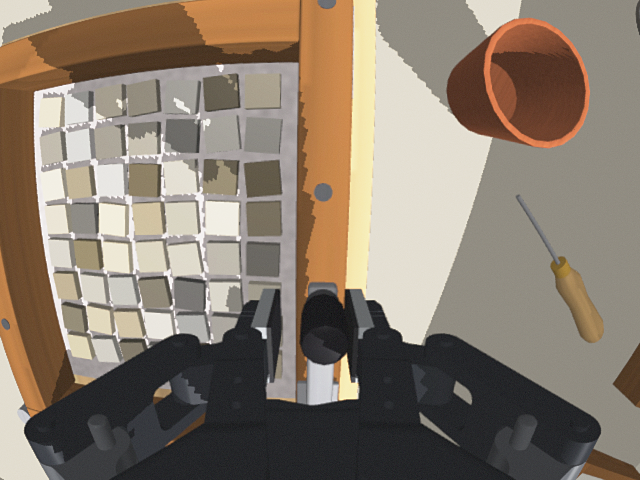

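Request:
{"fn": "arm_command", "kwargs": {"plan": [{"jaw": 0.69,"dx": 0,"dy": -1,"dz": 0,"wx": 0,"wy": 0,"wz": -0.01},{"jaw": 0.69,"dx": 0,"dy": -2,"dz": 0,"wx": 0,"wy": 0,"wz": -0.02}]}}

```text
time: 18.3
tool_pos: [519.3, 80.7, 277.5]
tcp_rot: [-180.0, -0.0, 120.4]
ft_force: [0.3, -0.2, 1.0]
finger_gap: 26.5
```

```bash
python3 st.py
```

```text
t 18.3 alpha 1.626 r 95.5 yawalpha 1.608 z 277.5 Ft -0.1 Fr -0.3 Fz 1.0 gap 26.46653150756248
```

Request:
{"fn": "arm_command", "kwargs": {"plan": [{"jaw": 0.69,"dx": 0,"dy": -1,"dz": 0,"wx": 0,"wy": 0,"wz": -0.01},{"jaw": 0.69,"dx": 0,"dy": -2,"dz": 0,"wx": 0,"wy": 0,"wz": -0.02}]}}

```text
time: 18.5
tool_pos: [517.6, 79.8, 277.7]
tcp_rot: [-180.0, -0.0, 121.5]
ft_force: [0.5, 0.2, -0.3]
finger_gap: 26.6
```

```bash
python3 st.py; python3 -c "
from h import *
snap('wrist','wrist15')"
```

```text
t 18.5 alpha 1.646 r 95.6 yawalpha 1.628 z 277.7 Ft -0.6 Fr -0.1 Fz -0.3 gap 26.554780916647914
```

View pics/wrist15.png

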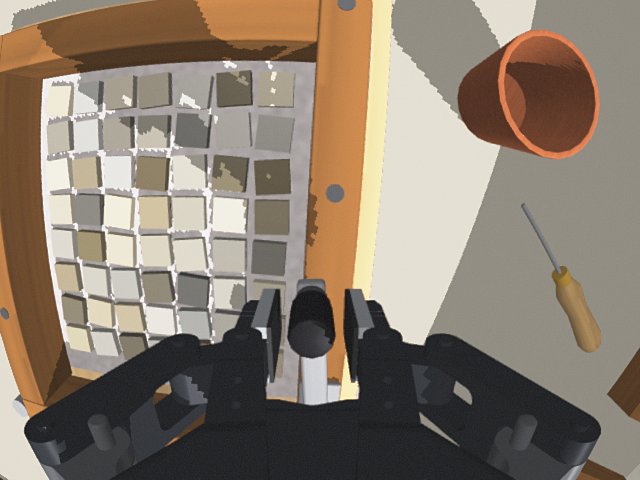

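Run:
```python
from g import *
s=snap('wrist','w15b');st=sense();P=np.array([569.0,-0.8])
for th in [1.60,1.63,1.65,1.67,1.70]:
    a=YAW-np.pi/2+th
    for z in [130,133,136]:
        print(th,z,proj(s,[*(P+95*np.array([np.cos(a),np.sin(a)])),z],True).round(1))
cv2.imwrite('pics/w15z.png',cv2.resize(cv2.imread('pics/w15b.png')[260:400,240:400],None,fx=5,fy=4.2,interpolation=cv2.INTER_CUBIC))
snap('side','side5')
cv2.imwrite('pics/side5z.png',cv2.resize(cv2.imread('pics/side5.png')[200:270,280:350],None,fx=8,fy=8,interpolation=cv2.INTER_CUBIC))
```

```text
1.6 130 [327.4 340.9]
1.6 133 [327.7 345.2]
1.6 136 [328.1 349.6]
1.63 130 [319.4 340.9]
1.63 133 [319.6 345.1]
1.63 136 [319.7 349.6]
1.65 130 [314.1 340.9]
1.65 133 [314.1 345.2]
1.65 136 [314.2 349.6]
1.67 130 [308.8 341.1]
1.67 133 [308.7 345.3]
1.67 136 [308.6 349.8]
1.7 130 [300.8 341.4]
1.7 133 [300.5 345.7]
1.7 136 [300.3 350.1]
```

View pics/w15z.png

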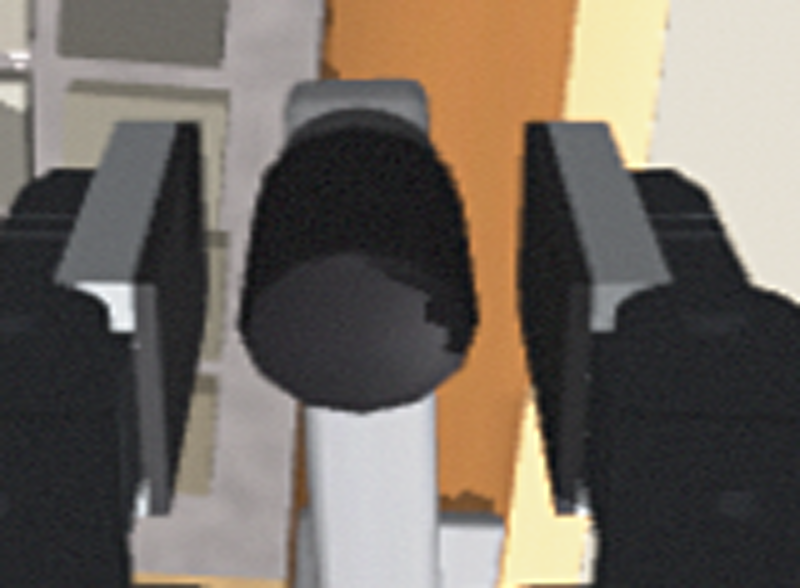

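View pics/side5z.png

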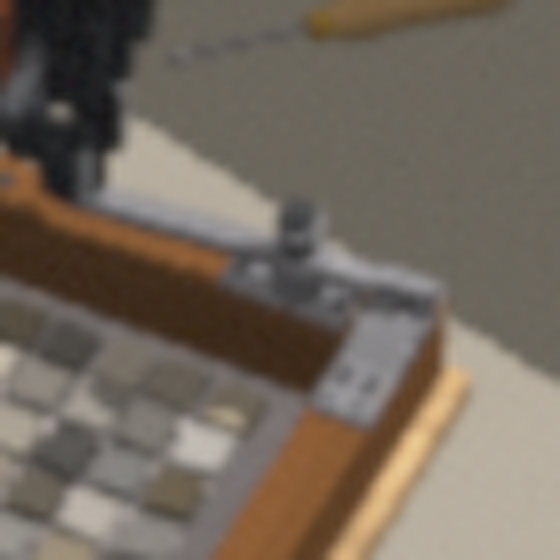

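Request:
{"fn": "arm_command", "kwargs": {"plan": [{"jaw": 0.69,"dx": 0,"dy": -1.5,"dz": 0,"wx": 0,"wy": 0,"wz": -0.02},{"jaw": 0.69,"dx": 0,"dy": -3,"dz": 0,"wx": 0,"wy": 0,"wz": -0.035},{"jaw": 0.69,"dx": 0,"dy": -4,"dz": 0,"wx": 0,"wy": 0,"wz": -0.045}]}}

```text
time: 18.95
tool_pos: [514.2, 77.7, 277.7]
tcp_rot: [-180.0, -0.0, 124.1]
ft_force: [0.4, -0.7, -1.8]
finger_gap: 26.5
```

```bash
python3 st.py
```

```text
t 18.95 alpha 1.688 r 95.7 yawalpha 1.674 z 277.7 Ft 0.1 Fr -0.8 Fz -1.8 gap 26.503619578705912
```

Request:
{"fn": "arm_command", "kwargs": {"plan": [{"jaw": 0.69,"dx": 0,"dy": -0.5,"dz": 0,"wx": 0,"wy": 0,"wz": -0.005},{"jaw": 0.69,"dx": 0,"dy": -0.5,"dz": 0,"wx": 0,"wy": 0,"wz": -0.005}]}}

```text
time: 19.15
tool_pos: [513.9, 77.4, 277.7]
tcp_rot: [180.0, 0.0, 124.3]
ft_force: [-0.2, -0.0, 0.5]
finger_gap: 26.3
```

```bash
python3 st.py
```

```text
t 19.15 alpha 1.693 r 95.7 yawalpha 1.678 z 277.7 Ft 0.2 Fr 0.1 Fz 0.5 gap 26.298679207276837
```

Request:
{"fn": "arm_command", "kwargs": {"plan": [{"jaw": 0.69,"dx": 0,"dy": -0.5,"dz": 0,"wx": 0,"wy": 0,"wz": -0.005},{"jaw": 0.69,"dx": 0,"dy": -0.5,"dz": 0,"wx": 0,"wy": 0,"wz": -0.005}]}}

```text
time: 19.35
tool_pos: [513.5, 77.2, 277.7]
tcp_rot: [180.0, 0.0, 124.6]
ft_force: [-0.8, 0.7, 0.2]
finger_gap: 26.1
```

```bash
python3 st.py; python3 -c "
from h import *
snap('wrist','wrist16')
cv2.imwrite('pics/w16z.png',cv2.resize(cv2.imread('pics/wrist16.png')[260:400,240:400],None,fx=5,fy=4.2,interpolation=cv2.INTER_CUBIC))"
```

```text
t 19.35 alpha 1.697 r 95.7 yawalpha 1.683 z 277.7 Ft 0.2 Fr 1.0 Fz 0.2 gap 26.140428194254206
```

View pics/w16z.png

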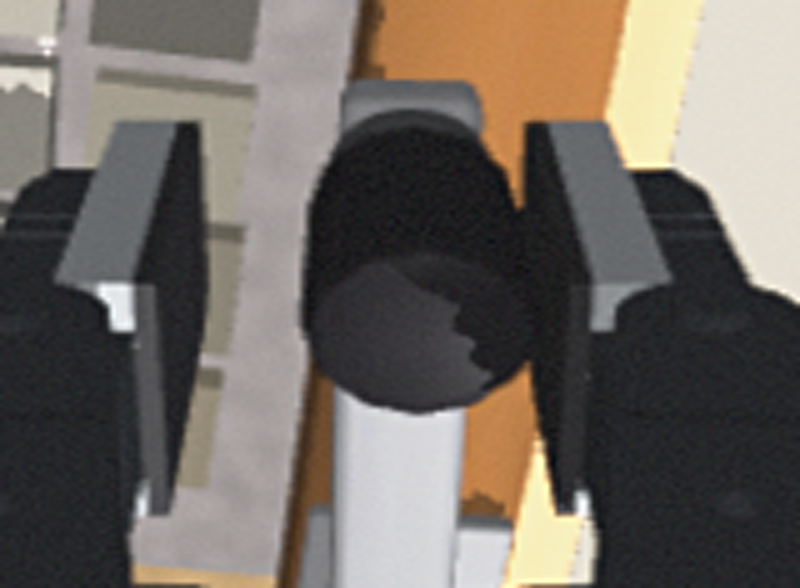

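Request:
{"fn": "arm_command", "kwargs": {"plan": [{"jaw": 0.69,"dx": 0,"dy": -0.5,"dz": 0,"wx": 0,"wy": 0,"wz": -0.005},{"jaw": 0.69,"dx": 0,"dy": -0.5,"dz": 0,"wx": 0,"wy": 0,"wz": -0.005}]}}

```text
time: 19.6
tool_pos: [513.1, 76.9, 277.7]
tcp_rot: [180.0, 0.0, 124.9]
ft_force: [0.8, 0.3, -0.3]
finger_gap: 26.3
```

Request:
{"fn": "arm_command", "kwargs": {"plan": [{"jaw": 0.69,"dx": 0,"dy": -0.4,"dz": 0,"wx": 0,"wy": 0,"wz": -0.004},{"jaw": 0.69,"dx": 0,"dy": -0.4,"dz": 0,"wx": 0,"wy": 0,"wz": -0.004}]}}

```text
time: 19.8
tool_pos: [512.8, 76.6, 277.7]
tcp_rot: [180.0, 0.0, 125.1]
ft_force: [1.3, 0.7, -0.5]
finger_gap: 26.4
```

Request:
{"fn": "arm_command", "kwargs": {"plan": [{"jaw": 0.69,"dx": 0,"dy": -0.4,"dz": 0,"wx": 0,"wy": 0,"wz": -0.004},{"jaw": 0.69,"dx": 0,"dy": -0.4,"dz": 0,"wx": 0,"wy": 0,"wz": -0.004}]}}

```text
time: 20.0
tool_pos: [512.4, 76.4, 277.7]
tcp_rot: [-180.0, 0.0, 125.4]
ft_force: [1.3, 0.3, -0.0]
finger_gap: 26.7
```

Request:
{"fn": "arm_command", "kwargs": {"plan": [{"jaw": 0.69,"dx": 0,"dy": -0.4,"dz": 0,"wx": 0,"wy": 0,"wz": -0.004},{"jaw": 0.69,"dx": 0,"dy": -0.4,"dz": 0,"wx": 0,"wy": 0,"wz": -0.004}]}}

```text
time: 20.2
tool_pos: [512.1, 76.2, 277.7]
tcp_rot: [-180.0, 0.0, 125.6]
ft_force: [0.8, 0.1, 0.4]
finger_gap: 26.4
```

Request:
{"fn": "arm_command", "kwargs": {"plan": [{"jaw": 0.69,"dx": 0,"dy": -0.4,"dz": 0,"wx": 0,"wy": 0,"wz": -0.004},{"jaw": 0.69,"dx": 0,"dy": -0.4,"dz": 0,"wx": 0,"wy": 0,"wz": -0.004}]}}

```text
time: 20.4
tool_pos: [511.8, 75.9, 277.7]
tcp_rot: [-180.0, 0.0, 125.8]
ft_force: [0.6, -0.8, 0.5]
finger_gap: 26.4
```

```bash
python3 st.py
```

```text
t 20.4 alpha 1.719 r 95.7 yawalpha 1.704 z 277.7 Ft 0.0 Fr -1.0 Fz 0.5 gap 26.392485625304378
```

Request:
{"fn": "arm_command", "kwargs": {"plan": [{"jaw": 0.69,"dx": 0,"dy": 2,"dz": 0,"wx": 0,"wy": 0,"wz": 0.02},{"jaw": 0.6,"dx": 0,"dy": 4,"dz": 0,"wx": 0,"wy": 0,"wz": 0.04},{"jaw": 0.5,"dx": 0,"dy": 4,"dz": 0,"wx": 0,"wy": 0,"wz": 0.04},{"jaw": 0.5,"dx": 0,"dy": 4,"dz": 0,"wx": 0,"wy": 0,"wz": 0.04},{"jaw": 0.5,"dx": 0,"dy": 4,"dz": -15,"wx": 0,"wy": 0,"wz": 0.04},{"jaw": 0.5,"dx": 0,"dy": 4,"dz": -45,"wx": 0,"wy": 0,"wz": 0.04},{"jaw": 0.5,"dx": -30,"dy": 4,"dz": -80,"wx": 0,"wy": 0,"wz": 0.04},{"jaw": 0.5,"dx": -70,"dy": 4,"dz": -95,"wx": 0,"wy": 0,"wz": 0.04},{"jaw": 0.5,"dx": -110,"dy": 4,"dz": -95,"wx": 0,"wy": 0,"wz": 0.04},{"jaw": 0.5,"dx": -150,"dy": 4,"dz": -95,"wx": 0,"wy": 0,"wz": 0.04},{"jaw": 0.5,"dx": -170,"dy": 4,"dz": -95,"wx": 0,"wy": 0,"wz": 0.04},{"jaw": 0.5,"dx": -170,"dy": 4,"dz": -95,"wx": 0,"wy": 0,"wz": 0.04}]}}

```text
time: 21.6
tool_pos: [615.4, -62.1, 373.7]
tcp_rot: [180.0, 0.1, 123.4]
ft_force: [0.3, -0.3, -0.3]
finger_gap: 42.6
```

Run:
```python
from g import *
s=snap('wrist','wrist17');np.savez('pics/w17.npz',**{k:np.array(s[k]) for k in s if k!='pixels'})
st=sense();print(st['time'],st['tool_pos'],st['ft_force'])
print(proj(s,[569,-.8,119],True))
```

```text
21.65 [614.84278905 -60.71811201 373.49282636] [-0.57525037  0.66526645 -0.6307635 ]
[305.04115293 128.51003782]
```

View pics/wrist17.png

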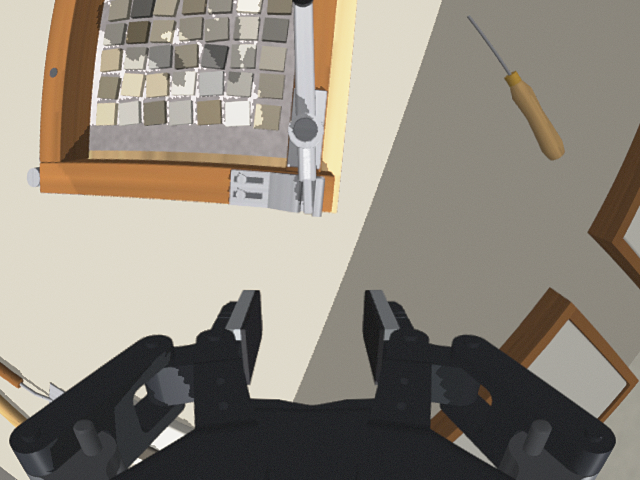

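Run:
```python
from g import *
cv2.imwrite('pics/w17z.png',cv2.resize(cv2.imread('pics/wrist17.png')[95:225,220:350],None,fx=6,fy=4.6,interpolation=cv2.INTER_CUBIC))
```

```text
(no output)
```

View pics/w17z.png

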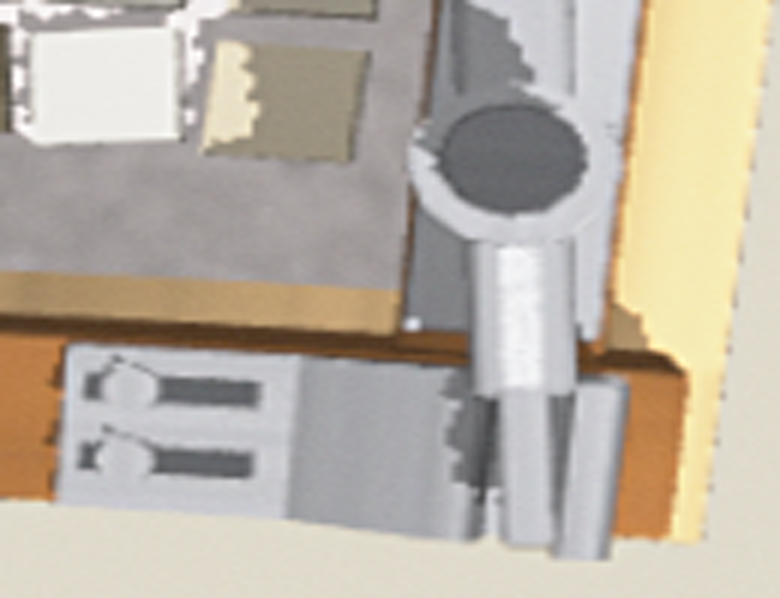

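Run:
```python
from g import *
snap('side','side6')
cv2.imwrite('pics/side6z.png',cv2.resize(cv2.imread('pics/side6.png')[190:290,250:400],None,fx=5,fy=5,interpolation=cv2.INTER_CUBIC))
```

```text
(no output)
```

View pics/side6z.png

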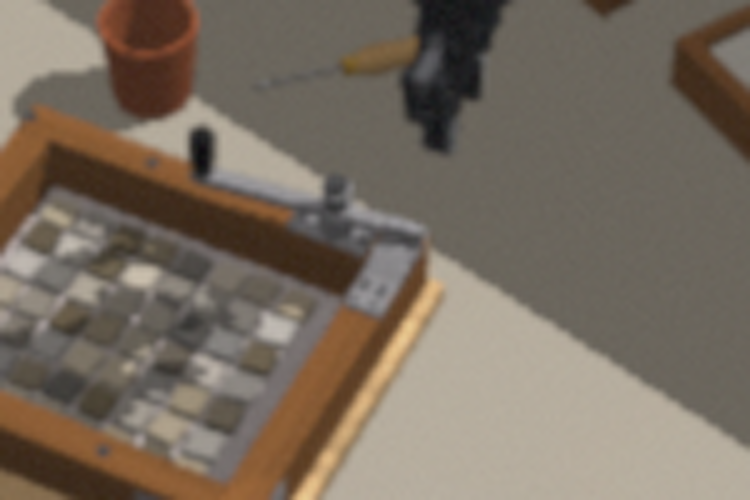

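The side view shows the gate flush, the nose in the keeper and the knob over the rail, with the gripper clear of everything.

```bash
python3 -c "
from bench import *
print(hand_in())"
```

```text
the job is handed in; nothing more can be done
None
```

The gate is fully shut and the latch nose is down in the keeper's pocket. I handed the job in at about 22 s of the 64 s allowed.

- **Gate:** I pushed it shut slowly with closed fingers at the given push point. The push peaked at about 12 N when it met its stop. The last pictures show it flush with the frame.
- **Latch:** I turned it by the knob with the jaws held loosely round it. Climbing the ramp took about 11 N. The load dipped to about 5 N near 1.45–1.48 rad, then rose again to about 10 N. The pictures showed the nose was still up on the crest there, clear of the stop, so I carried on. It went over the crest at about 1.53 rad and dropped into the pocket.
- **Pocket:** After the drop, the knob top was back at its rest height of about 130 mm. I then eased the knob on with about 1 N to about 1.67 rad, the middle of the pocket as I had measured it. I stopped before the end stop, so no end-stop load showed.
- **Last checks:** The wrist view showed the nose between the crest and the stop. The gripper was clear of everything when I handed in. I didn't touch any of the bystanders.
- **Not checked:** I didn't re-measure the knob height after letting go. That rests on the reading just before the final nudge and on the last pictures.

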